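# Open the safety-capped bottle

### The arm

A 6-joint arm with a two-finger parallel gripper is mounted at the origin on a cart in front of the work surface, level with it; the furniture and walls round the work are solid. World frame = base frame: x ahead of the robot, y to its left, z up, the work surface at z = 0. Lengths are in mm, angles in rad, forces in N, time in s.
With the tool pointing down it reaches from about 275 to 750 mm from the base axis. Payload 10.2 kg.
Tool frame: the origin (TCP) lies at the very end of the fingers, on their centre line; the grasp point (between the pads) lies 19 mm behind it (ctrl.pinch_z is the distance from the TCP to the grasp point, in mm); y points along the fingers, z is the direction in which the jaws open and shut, and the axes are right-handed (so a half turn about y gives the same grasp; the last joint's range is limited). The gripper opens to 85 mm and grips with 20 to 120 N. Pads are 22 mm wide; open, the fingers measure 114 mm over their backs; the gripper's body (76 mm by 85 mm) begins 54 mm behind the grasp point. The pads swing forward as they close: fully open they stand 13 mm farther back than shut.
Start: joints at [-1.547, 0.313, 1.498, -0, 1.331, -0.223], TCP at [128.245, -509.101, 196.894] pointing down, gripper open.
Joint ranges: [-2.94, 2.94], [-0.97, 2.17], [0.19, 2.56], [-1.23, 4.37], [0.02, 3.11], [-2.88, 2.88]. Speed limits (rad/s): [2.39, 2.39, 3.01, 3.14, 3.14, 3.14].

### API

Orientations are given as a unit quaternion [w, x, y, z].
In Python, from rig import sense, eyes, ctrl gives the robot as it stands. The module is installed in compiled form; this text tells all that it offers.
- The arm moves only by the shell command python3 -m handwheel 'ROWS' [FORCE]. ROWS is JSON, a list of rows, each an object of numbers: "grip": the finger opening in mm, from 0 to 85.4; "tx", "ty", "tz": the shift along the tool's x, y, z in mm; "wx", "wy", "wz": the turn, a rotation vector about the tool's x, y, z in rad. In form: [{"grip": .., "tx": .., "ty": .., "tz": .., "wx": .., "wy": .., "wz": ..}, ...]. A call has 1 to 10 rows; each row shifts and turns the commanded pose from where the row before left it, along the tool's axes as they then stand; what a row does not reach is not made up. A row lasts 1/12 s, in which the tool goes at most 41.7 mm and 7.16 degrees, less where a joint would pass 70% of its speed; a pose out of reach is approached as far as the arm can. A call is refused whole if a number of a shift passes 41.7 or a number of a turn 0.125, either way. A call with a gripper value outside its range is refused whole. The fingers move at their own pace and stop on an object; FORCE is the grip in N (left out, the last holds). Time passes only in rows, so rows that do not move let the fingers close. It gives the time, the measured TCP pose, the force and the opening at its end, in the units of the state.
- sense(): the state, without advancing time (a new reading comes with each control period).
- eyes.capture(name): name is "scene" or "side" or "wrist"; returns a dict with "pixels" (400x640x3 uint8, red, green, blue), "mtx" (3x3 intrinsics, pixels), "dist" ([k1, k2, p1, p2, k3] as OpenCV has them; the pictures are not rectified), "R" (3x3) and "t" (3): a world point X has camera coordinates R X + t. Camera axes: x right, y down, z forward; pixel columns grow to the right and rows downward; lengths in mm; the calibration is good to about 2 mm. A picture is of the moment at which its call begins. There is no depth.
- ctrl.finish_job(): hands the job in, once; it reports no verdict.
The state is a dict: "time_s": time; "joints": joint angles; "dq": joint speeds; "tau": joint torques, N m; "eef_pos": TCP position; "ee_rot": TCP orientation; "force": force on the tool from outside, world axes, zero at the start; "wrist_torque": the same for the moment, N m; "grip_width": opening from 0.0 (shut) to 1.0 (fully open).
Only numpy, scipy, OpenCV 4.12 (cv2) and the standard library are available. Lean on these libraries where they do the work, as an engineer would, in place of code of your own. Each camera call takes 0.05 s, during which the arm holds its last target.

### The job

Take the child-resistant white cap off the blue bottle in the holder: press it down and, while keeping it pressed, turn it counter-clockwise until the closure unlocks (turned without pressing, it only clicks round), then lift it off and set it down the right way up on the flat middle of the blue-rimmed dish. Press firmly but never hard enough to crush the closure (25 N at most), do not drop the cap, and leave the dish and the other things where they are.

Things in the scene. Friction and masses are not known exactly. Their poses are not given: they have to be found in the camera images.
- cap: white round ribbed screw cap, two red counter-clockwise arrows on top; 53 mm diameter, 31 mm tall (top face at +31 mm), 30 g, hollow below. Origin: centre of its lower rim; z up its axis. Grasp it across its diameter at any yaw. At rest its lower rim is 123 mm above the worktop. Before the collar is unlocked catches hold it on; unpressed it turns freely either way, clicking.
- cap_teeth (a point): centre of the ring of eight rounded teeth under the cap's roof, 27 mm above its lower rim. Pressed down, the cap works against a soft spring (3 N at rest, +0.25 N/mm) until, after an unknown 1 to 13 mm, these teeth meet those of the collar (then about +8 N/mm). Up to 0.7 rad of turn is lost before they bite; until then the force changes by some newtons.
- neck (a point): point on the bottle's axis at the foot of its neck, 103 mm above the worktop; the resting cap's rim is 20 mm above it. Force on the closure along this axis: with 10 N or less of press the teeth slip and click; 16 to 20 N in all carries the collar round; over 25 N may crush the closure.
- collar (a joint): the toothed locking collar on the bottle's neck, hidden under the cap: angle turned counter-clockwise seen from above, rad; 0 locked, stop at 1.2; from 0.9 on the catches are fully drawn in and the cap lifts straight off. It stays where it is left and takes about 0.1 N m to turn.
- bottle: blue bottle with a paper band, 73 mm diameter, in a grey and black holder (foot 124 mm diameter) stuck to the worktop: neither can move. Origin: centre of the foot's underside, on the worktop; z is the axis of bottle and cap. Sloping shoulder from 80 mm height (37 mm radius) up to a 40 mm neck at 103 mm.
- dish: round dish with a blue rim and a silver middle, 171 mm diameter, 19 mm tall at the rim, loose, 350 g. Origin: centre of its underside. Its middle, on which the cap is to stand, is flat, 12 to 13 mm above the worktop, 100 mm across.
There are look-alikes about, which are no part of the job. What is shaped like the cap but green or turquoise is not meant.

How it is judged:
By the outcome, as a careful person would: the job done as asked, in the order asked, and still so for the second after the job is handed in, with the robot touching nothing.
It also fails if it takes over 58 s, if anything falls off the work surface, if the arm or the gripper's body presses on something with over 40 N, if the wrist force passes 120 N, or if a joint passes its speed limit or range.

## Working session

There is one attempt and no reset: what is moved stays moved. The work goes in short steps, Python scripts to look and compute and a shell command to move; the robot and the scene stay as the last step left them, time stands still between calls to the robot, and variables do not carry over. Pictures are saved under pics/ and viewed, and the job is handed in when it is done.

```bash
mkdir -p pics; python3 - <<'E'
from rig import sense,eyes,ctrl
import cv2
print(sense(),ctrl.pinch_z)
for n in("scene","side","wrist"):
    c=eyes.capture(n); cv2.imwrite(f"pics/{n}0.png",c["pixels"][:,:,::-1])
    print(n,c["mtx"].tolist(),c["dist"],c["R"].tolist(),c["t"])
E
```

```text
{'time_s': 0.0, 'joints': array([-1.54740103e+00,  3.13463363e-01,  1.49846266e+00, -3.18006705e-05,
        1.33101340e+00, -2.23430953e-01]), 'dq': array([-0.00116678,  0.00086355, -0.00168163, -0.00109705, -0.00010683,
        0.00021521]), 'tau': array([ 8.01838505e-04, -4.12260962e+01, -2.59743011e+01, -1.21179673e-04,
        4.11675515e-03,  1.97198545e-05]), 'eef_pos': array([ 128.22795272, -508.77312098,  196.31864772]), 'ee_rot': array([ 0.08708422, -0.08701086,  0.70220309, -0.70125336]), 'force': array([-0.93661234, -0.75968993, -0.13205103]), 'wrist_torque': array([-0.09421409, -0.0066454 ,  0.01670669]), 'grip_width': 0.9977583475061135} 18.700000000000003
scene [[375.709734162406, 0.0, 321.0440199597809], [0.0, 375.709734162406, 193.6049623586842], [0.0, 0.0, 1.0]] [-0.08129436  0.          0.          0.          0.        ] [[-0.8532483666023226, -0.5214789946614198, 0.005184883545788124], [-0.3962096469875194, 0.6417528896527049, -0.656636234346254], [0.33909458934712255, -0.5623280952871893, -0.7541896132446987]] [419.56066151 225.77333439 868.71367758]
side [[450.84236582738845, 0.0, 315.5125260096406], [0.0, 450.84236582738845, 197.69103382430785], [0.0, 0.0, 1.0]] [-0.04731325  0.          0.          0.          0.        ] [[-0.8988779611465045, -0.43805913995848844, 0.011072527441040652], [-0.2698248349083006, 0.5334053636271976, -0.8016690567312956], [0.3452723119970836, -0.723590290117665, -0.5976655608411967]] [431.57749896 204.84531823 834.20274635]
wrist [[277.0063515305112, 0.0, 320.13397064069267], [0.0, 277.0063515305112, 203.4697040029478], [0.0, 0.0, 1.0]] [-0.01810263  0.          0.          0.          0.        ] [[0.244145965437104, -0.9697373251258732, -0.0015059277886352905], [-0.9227768851193263, -0.23279981170190653, 0.307061993677229], [-0.2981200561020043, -0.07357831154135738, -0.9516883230451367]] [-524.16773268  -38.77856074  379.31145431]
```

View pics/scene0.png

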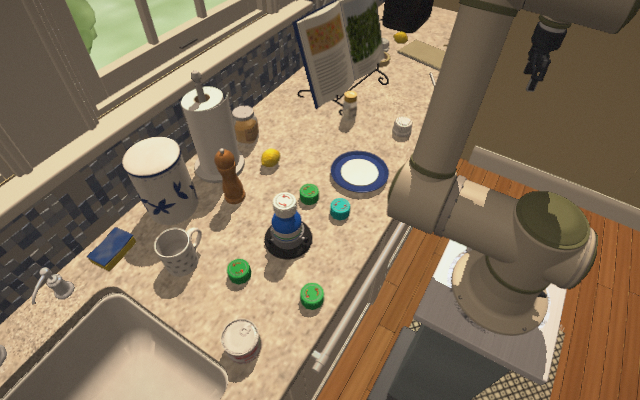

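View pics/side0.png

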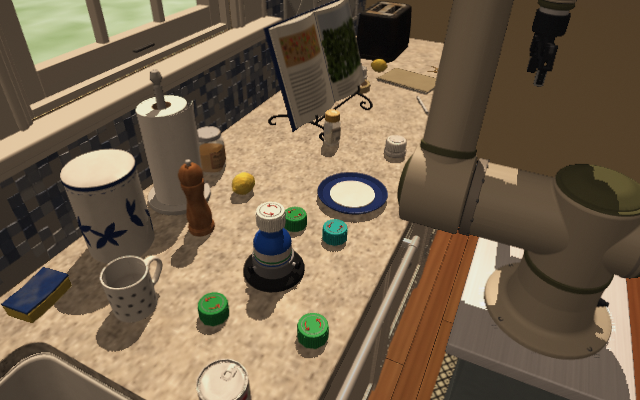

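View pics/wrist0.png

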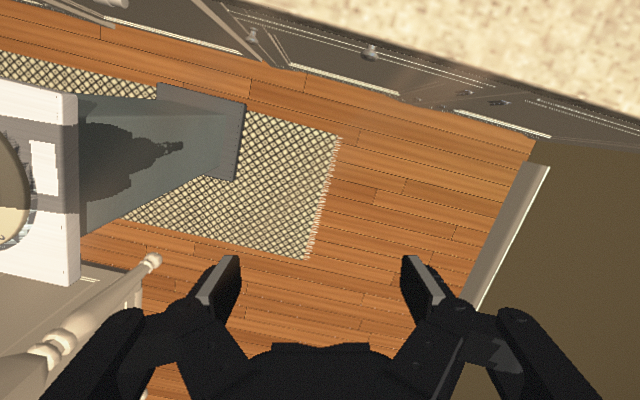

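The white, red-arrowed cap is on the blue bottle: scene ~(285,205), side ~(270,216). The look-alikes are the green caps at (310,193), (239,271) and (312,295), the turquoise cap at (340,209), and a white knob-like object at (402,127). Only the first is white and on the blue bottle. The dish is at scene ~(359,173), side ~(352,194). I'll enlarge these to confirm.

```bash
python3 - <<'E'
import cv2,numpy as np
a=cv2.imread("pics/scene0.png");b=cv2.imread("pics/side0.png")
f=lambda i,x,y,w,h,s:cv2.resize(i[y:y+h,x:x+w],None,fx=s,fy=s,interpolation=cv2.INTER_CUBIC)
A=f(a,255,185,65,80,6);B=f(b,240,195,65,80,6)
cv2.imwrite("pics/crop1.png",np.hstack([A,B]))
A=f(a,320,140,80,60,5);B=f(b,310,165,80,60,5)
cv2.imwrite("pics/crop2.png",np.hstack([A,B]))
E
```

```text
(no output)
```

View pics/crop1.png

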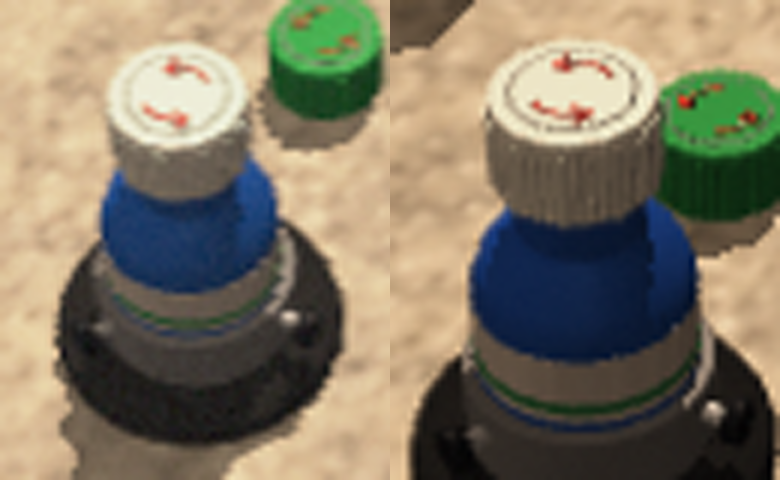

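View pics/crop2.png

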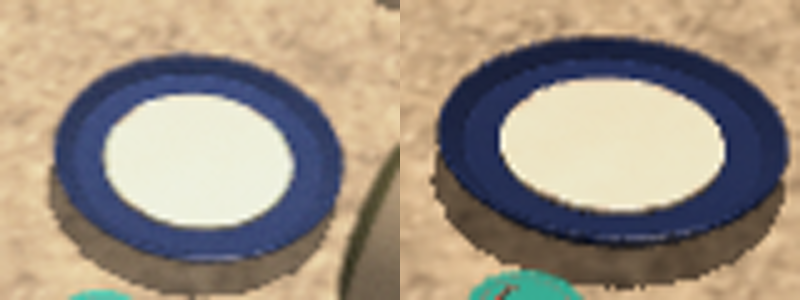

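The crop confirms the white ribbed cap with red arrows on the blue bottle, with its top centre at scene (284.2,199.9), side (270.4,210). The silver middle of the dish is at scene (359.4,171.8), side (352,193.6).

```bash
cat > h.py <<'E'
from rig import sense,eyes,ctrl
import cv2,numpy as np
from scipy.spatial.transform import Rotation as Rn
def cal(n):
    c=eyes.capture(n); return c
def ray(c,uv):
    p=cv2.undistortPoints(np.array([[uv]],float),c["mtx"],c["dist"])[0,0]
    R=np.array(c["R"]);t=np.array(c["t"])
    return -R.T@t, R.T@np.array([*p,1])
def atz(c,uv,z):
    o,d=ray(c,uv); return o+d*(z-o[2])/d[2]
def tri(l):
    A=0;b=0
    for c,uv in l:
        o,d=ray(c,uv);d=d/np.linalg.norm(d);P=np.eye(3)-np.outer(d,d);A=A+P;b=b+P@o
    return np.linalg.solve(A,b)
def rot():
    return Rn.from_quat(sense()["ee_rot"],scalar_first=True)
def st():
    s=sense();print("t",round(s["time_s"],2),"pos",s["eef_pos"].round(1),"F",s["force"].round(1),"T",s["wrist_torque"].round(2),"g",round(s["grip_width"],3),"q",s["joints"].round(2));print(rot().as_matrix().round(3).tolist())
E
python3 - <<'E'
from h import *
S=cal("scene");D=cal("side")
print("cap",atz(S,(284.2,199.9),154),atz(D,(270.4,210),154),tri([(S,(284.2,199.9)),(D,(270.4,210))]))
print("dish",atz(S,(359.4,171.8),12.5),atz(D,(352,193.6),12.5),tri([(S,(359.4,171.8)),(D,(352,193.6))]))
# foot outline centre in scene crop: 
for n,uv in dict(green=(310,190),g2=(239,267),g3=(312,291),turq=(340,205)).items(): print(n,atz(S,uv,31))
print("pepper",atz(S,(233,198),0),"spice",atz(S,(348,120),0),"towel",atz(S,(217,173),0))
st()
E
```

```text
cap [504.67210288 139.42904559 154.        ] [502.64796641 143.26906227 154.        ] [509.39049841 133.3212865  144.71484584]
dish [ 455.91746461 -157.34416981   12.5       ] [ 456.2611097  -153.07972856   12.5       ] [ 460.80814345 -167.45344858    1.39451022]
green [531.77203911  -7.17584329  31.        ]
g2 [543.68432928 282.54151082  31.        ]
g3 [366.31276999 244.13636308  31.        ]
turq [435.55887755  -4.12641846  31.        ]
pepper [714.90564473 108.79150719   0.        ] spice [ 608.89839737 -368.819166      0.        ] towel [819.82747727  58.53149868   0.        ]
t 0.25 pos [ 128.2 -509.   196.6] F [-0.6 -0.1 -0.3] T [ 0.01 -0.02  0.04] g 0.999 q [-1.55  0.31  1.5  -0.    1.33 -0.22]
[[-0.97, -0.0, 0.244], [-0.244, 0.001, -0.97], [-0.0, -1.0, -0.001]]
```

```bash
python3 -m handwheel '[{"tx":-26,"tz":-27,"ty":-2},{"tx":-26,"tz":-27,"ty":-2},{"tx":-26,"tz":-27,"ty":-2},{"tx":-26,"tz":-27,"ty":-2},{"tx":-26,"tz":-27,"ty":-2},{"tx":-26,"tz":-27,"ty":-2},{"tx":-26,"tz":-27,"ty":-2},{"tx":-26,"tz":-27,"ty":-2},{"tx":-26,"tz":-27,"ty":-2},{"tx":-26,"tz":-27,"ty":-2}]' 80; python3 -c "
from h import *;st()"
```

```text
t 0.25 pos [ 128.2 -509.   196.6] F [-0.6 -0.1 -0.3] T [ 0.01 -0.02  0.04] g 0.999 q [-1.55  0.31  1.5  -0.    1.33 -0.22]
[[-0.97, -0.0, 0.244], [-0.244, 0.001, -0.97], [-0.0, -1.0, -0.001]]invalid input
```

```bash
python3 -m handwheel '[{"grip":85,"tx":-26,"ty":-2,"tz":-27,"wx":0,"wy":0,"wz":0},{"grip":85,"tx":-26,"ty":-2,"tz":-27,"wx":0,"wy":0,"wz":0},{"grip":85,"tx":-26,"ty":-2,"tz":-27,"wx":0,"wy":0,"wz":0},{"grip":85,"tx":-26,"ty":-2,"tz":-27,"wx":0,"wy":0,"wz":0},{"grip":85,"tx":-26,"ty":-2,"tz":-27,"wx":0,"wy":0,"wz":0},{"grip":85,"tx":-26,"ty":-2,"tz":-27,"wx":0,"wy":0,"wz":0},{"grip":85,"tx":-26,"ty":-2,"tz":-27,"wx":0,"wy":0,"wz":0},{"grip":85,"tx":-26,"ty":-2,"tz":-27,"wx":0,"wy":0,"wz":0},{"grip":85,"tx":-26,"ty":-2,"tz":-27,"wx":0,"wy":0,"wz":0},{"grip":85,"tx":-26,"ty":-2,"tz":-27,"wx":0,"wy":0,"wz":0}]' 80; python3 -c "
from h import *;st()"
```

```text
time_s: 1.08
eef_pos: [314.8, -182.1, 217.1]
ee_rot: [-0.087, 0.087, -0.702, 0.702]
force: [1.0, -0.7, 0.2]
grip_width: 0.995
t 1.08 pos [ 314.8 -182.1  217.1] F [ 1.  -0.7  0.2] T [0.02 0.01 0.  ] g 0.995 q [-0.85 -0.07  1.88  0.    1.33  0.47]
[[-0.97, 0.0, 0.244], [-0.244, -0.0, -0.97], [-0.0, -1.0, 0.001]]
```

```bash
python3 -m handwheel '[{"grip":85,"tx":-26,"ty":0,"tz":-27,"wx":0,"wy":0,"wz":0},{"grip":85,"tx":-26,"ty":0,"tz":-27,"wx":0,"wy":0,"wz":0},{"grip":85,"tx":-26,"ty":0,"tz":-27,"wx":0,"wy":0,"wz":0},{"grip":85,"tx":-26,"ty":0,"tz":-27,"wx":0,"wy":0,"wz":0},{"grip":85,"tx":-26,"ty":0,"tz":-27,"wx":0,"wy":0,"wz":0},{"grip":85,"tx":-26,"ty":0,"tz":-27,"wx":0,"wy":0,"wz":0},{"grip":85,"tx":-26,"ty":0,"tz":-27,"wx":0,"wy":0,"wz":0},{"grip":85,"tx":-26,"ty":0,"tz":-27,"wx":0,"wy":0,"wz":0},{"grip":85,"tx":-20,"ty":0,"tz":-20,"wx":0,"wy":0,"wz":0},{"grip":85,"tx":0,"ty":0,"tz":0,"wx":0,"wy":0,"wz":0}]' 80; python3 -c "
from h import *;st()
c=eyes.capture('wrist');cv2.imwrite('pics/w1.png',c['pixels'][:,:,::-1])
c=eyes.capture('side');cv2.imwrite('pics/s1.png',cv2.resize(c['pixels'][60:260,160:400,::-1],None,fx=3,fy=3))
"
```

```text
time_s: 1.92
eef_pos: [479.1, 104.4, 216.4]
ee_rot: [0.088, -0.088, 0.702, -0.701]
force: [0.4, -0.4, 0.1]
grip_width: 0.994
t 1.92 pos [479.1 104.4 216.4] F [ 0.4 -0.4  0.1] T [ 0.02 -0.03  0.02] g 0.994 q [-0.03  0.22  1.57  0.    1.35  1.29]
[[-0.969, -0.0, 0.248], [-0.248, 0.001, -0.969], [-0.0, -1.0, -0.001]]
```

View pics/w1.png

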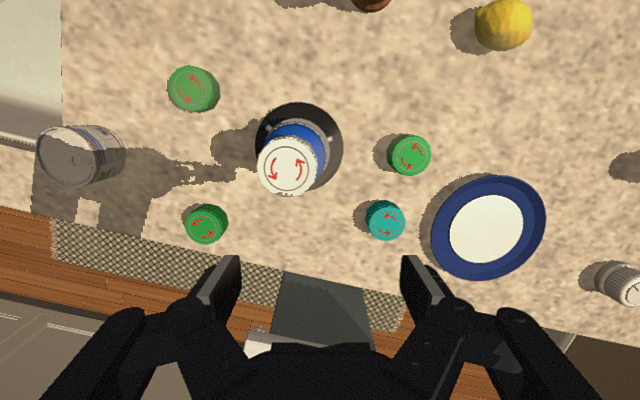

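View pics/s1.png

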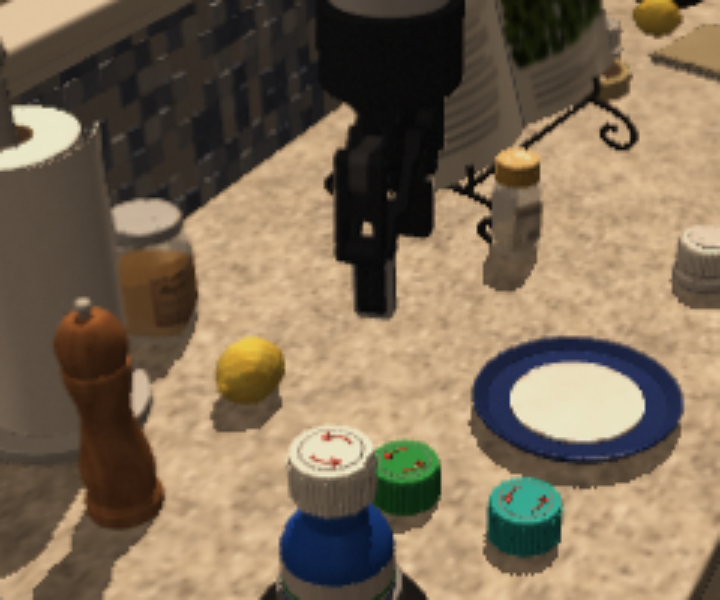

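The wrist view shows the cap top at about (287,165) and the dish's silver middle at about (486,229). The look-alikes are clear of the path.

```bash
python3 - <<'E'
from h import *
c=eyes.capture('wrist')
p=c['pixels']
cv2.imwrite('pics/w1c.png',cv2.resize(p[125:205,245,:] if 0 else p[125:205,240:345,::-1],None,fx=7,fy=7,interpolation=cv2.INTER_CUBIC))
m=cv2.inRange(p,(170,165,140),(255,255,255)); 
for name,(x0,y0,x1,y1),z in(("dish",(430,175,550,280),12.5),):
    k=np.zeros_like(m);k[y0:y1,x0:x1]=m[y0:y1,x0:x1]
    n,l,s,ce=cv2.connectedComponentsWithStats(k);i=1+np.argmax(s[1:,4]);print(name,s[i],ce[i],atz(c,ce[i],z))
print("cap",atz(c,(287,165),154)); st()
E
```

```text
dish [ 448  193   74   68 3846] [484.32345294 226.7074883 ] [ 460.56815493 -155.05043298   12.5       ]
cap [506.95028384 138.65609558 154.        ]
t 2.07 pos [477.6 100.6 216.7] F [-0.1 -0.6  0.1] T [0.01 0.06 0.01] g 0.993 q [-0.03  0.22  1.57 -0.    1.35  1.29]
[[-0.97, -0.001, 0.245], [-0.245, -0.0, -0.97], [0.001, -1.0, 0.0]]
```

View pics/w1c.png

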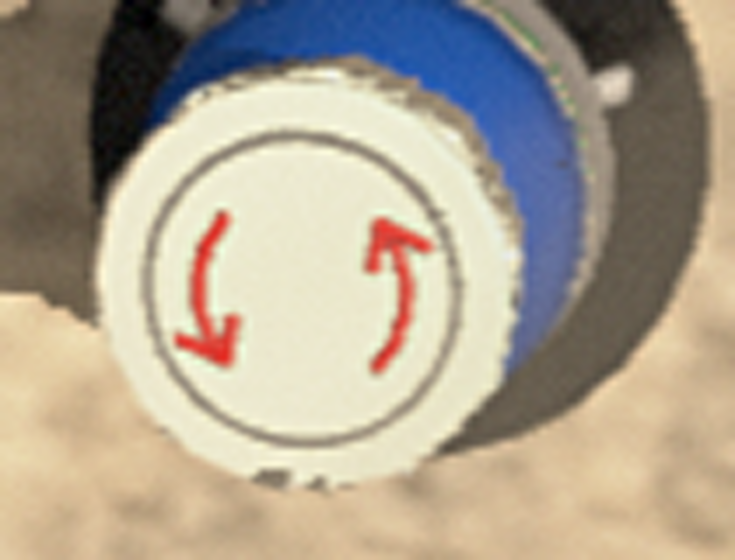

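```bash
python3 - <<'E'
from h import *
c=eyes.capture('wrist');S=cal("scene");D=cal("side")
a=atz(c,(282.8,165.6),154);print(a,tri([(c,(282.8,165.6)),(S,(284.2,199.9)),(D,(270.4,210))]))
st();s=sense();r=rot().as_matrix()
for t in([503.7,141.3,154],a):
  print(r.T@(np.array(t)-s['eef_pos']))
E
```

```text
[505.39759912 141.31223272 154.        ] [504.68259109 140.57024044 152.81652356]
t 2.22 pos [477.6  99.9 217.1] F [-0.6 -0.2  0. ] T [-0.02  0.03 -0.03] g 0.998 q [-0.03  0.22  1.57 -0.    1.35  1.29]
[[-0.97, 0.0, 0.243], [-0.243, -0.0, -0.97], [-0.0, -1.0, 0.0]]
[-35.35865746  63.05295505 -33.7935395 ]
[-37.00836034  63.05321471 -33.39294899]
```

```bash
python3 -m handwheel '[{"grip":85,"tx":-18,"ty":5,"tz":-17,"wx":0,"wy":0,"wz":0},{"grip":85,"tx":-18,"ty":5,"tz":-16.5,"wx":0,"wy":0,"wz":0},{"grip":85,"tx":0,"ty":10,"tz":0,"wx":0,"wy":0,"wz":0},{"grip":85,"tx":0,"ty":10,"tz":0,"wx":0,"wy":0,"wz":0},{"grip":85,"tx":0,"ty":10,"tz":0,"wx":0,"wy":0,"wz":0},{"grip":85,"tx":0,"ty":3,"tz":0,"wx":0,"wy":0,"wz":0},{"grip":85,"tx":0,"ty":0,"tz":0,"wx":0,"wy":0,"wz":0}]' 80; python3 - <<'E'
from h import *
st()
c=eyes.capture('wrist');p=c['pixels'];cv2.imwrite('pics/w2.png',cv2.resize(p[150:400,180:460,::-1],None,fx=2.4,fy=2.4))
c=eyes.capture('side');cv2.imwrite('pics/s2.png',cv2.resize(c['pixels'][120:300,200:360,::-1],None,fx=3.3,fy=3.3))
E
```

```text
time_s: 2.8
eef_pos: [503.9, 141.3, 173.1]
ee_rot: [0.086, -0.087, 0.702, -0.702]
force: [0.1, -0.6, 0.1]
grip_width: 0.994
t 2.8 pos [503.9 141.3 173.1] F [ 0.1 -0.6  0.1] T [-0.02  0.03  0.02] g 0.994 q [ 0.05  0.33  1.54 -0.    1.28  1.37]
[[-0.97, -0.002, 0.243], [-0.243, -0.0, -0.97], [0.002, -1.0, -0.0]]
```

View pics/w2.png

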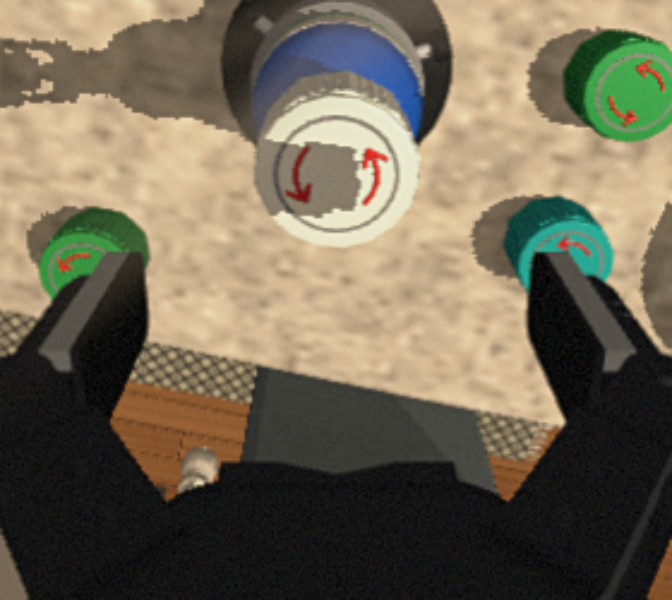

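View pics/s2.png

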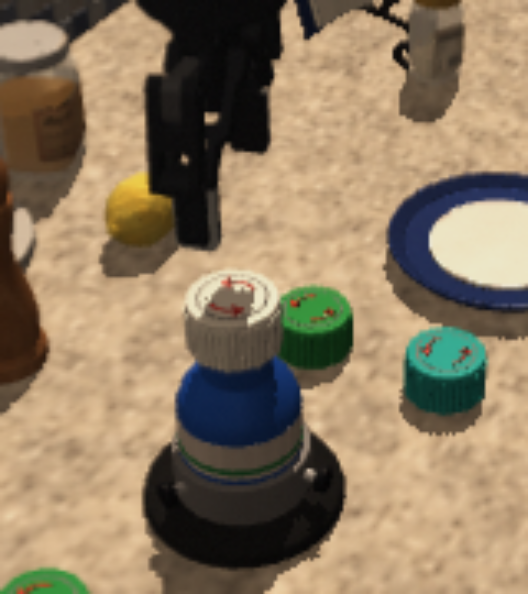

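The cap is centred between the fingers, with its top ring at about (320.4,221.9) in the full wrist image.

```bash
python3 - <<'E'
from h import *
c=eyes.capture('wrist');s=sense()
a=atz(c,(320.,221.7),154);print(a, rot().as_matrix().T@(a-s['eef_pos']));st()
E
```

```text
[506.11856488 142.36384118 154.        ] [-1.47069402 20.47884848 -0.29538031]
t 2.95 pos [504.7 141.7 174.5] F [-0.9 -0.5 -0.2] T [-0.1  -0.05  0.01] g 0.993 q [ 0.05  0.33  1.54 -0.    1.28  1.37]
[[-0.97, 0.001, 0.244], [-0.244, 0.0, -0.97], [-0.001, -1.0, 0.0]]
```

```bash
python3 -m handwheel '[{"grip":85,"tx":-0.7,"ty":12,"tz":0,"wx":0,"wy":0,"wz":0},{"grip":85,"tx":0,"ty":14,"tz":0,"wx":0,"wy":0,"wz":0},{"grip":75,"tx":0,"ty":14,"tz":0,"wx":0,"wy":0,"wz":0},{"grip":65,"tx":0,"ty":10,"tz":0,"wx":0,"wy":0,"wz":0},{"grip":60,"tx":0,"ty":0,"tz":0,"wx":0,"wy":0,"wz":0},{"grip":58,"tx":0,"ty":0,"tz":0,"wx":0,"wy":0,"wz":0}]' 80; python3 - <<'E'
from h import *
st()
c=eyes.capture('wrist');p=c['pixels'];cv2.imwrite('pics/w3.png',cv2.resize(p[150:400,180:460,::-1],None,fx=2.4,fy=2.4))
c=eyes.capture('side');cv2.imwrite('pics/s3.png',cv2.resize(c['pixels'][120:300,200:360,::-1],None,fx=3.3,fy=3.3))
E
```

```text
time_s: 3.45
eef_pos: [505.4, 142.2, 124.2]
ee_rot: [-0.087, 0.087, -0.702, 0.702]
force: [-0.3, 0.9, -0.0]
grip_width: 0.68
t 3.45 pos [505.4 142.2 124.2] F [-0.3  0.9 -0. ] T [ 0.02 -0.04 -0.03] g 0.68 q [0.05 0.38 1.6  0.   1.16 1.37]
[[-0.97, 0.0, 0.244], [-0.244, 0.0, -0.97], [-0.0, -1.0, 0.0]]
```

View pics/w3.png

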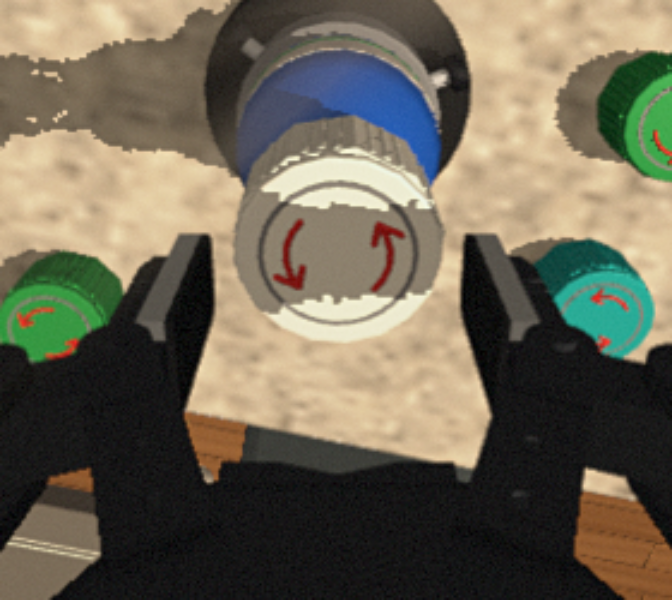

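View pics/s3.png

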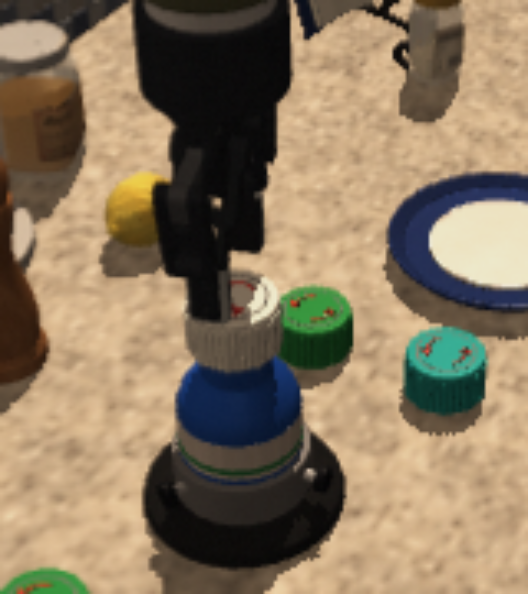

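```bash
python3 - <<'E'
from h import *
D=cal("side");st()
def pr(c,X): 
    return cv2.projectPoints(np.array([X],float),cv2.Rodrigues(np.array(c['R']))[0],np.array(c['t'],float),c['mtx'],c['dist'])[0].ravel()
for s in(-1,1):
  for z in(124,132,140):
    for xx in (-11,11):
      R=rot().as_matrix();X=np.array([505.4,142.2,z])+s*31*R[:,2]+xx*R[:,0]
      print(s,z,xx,(pr(D,X)-[200,120])*3.3)
E
```

```text
t 3.6 pos [505.8 142.3 124.9] F [-1.4 -0.2  0.4] T [-0.02 -0.03  0.05] g 0.68 q [ 0.05  0.38  1.6  -0.    1.16  1.37]
[[-0.97, 0.002, 0.244], [-0.244, 0.0, -0.97], [-0.002, -1.0, 0.0]]
-1 124 -11 [196.09107061 369.44330553]
-1 124 11 [234.98219546 375.34210685]
-1 132 -11 [195.14617754 358.26835272]
-1 132 11 [234.26636211 364.1520889 ]
-1 140 -11 [194.19092609 346.95823861]
-1 140 11 [233.5426681  352.82598155]
1 124 -11 [228.57603739 300.36504306]
1 124 11 [265.40900918 305.63264607]
1 132 -11 [227.87294113 289.43213305]
1 132 11 [264.91035365 294.68290531]
1 140 -11 [227.16270423 278.37555439]
1 140 11 [264.40664592 283.60867073]
```

```bash
python3 - <<'E'
from h import *
for n,(x,y) in dict(side=(235,170),scene=(250,160)).items():
  c=cal(n);cv2.imwrite(f'pics/z_{n}.png',cv2.resize(c['pixels'][y:y+70,x:x+70,::-1],None,fx=8,fy=8,interpolation=cv2.INTER_CUBIC))
E
```

```text
(no output)
```

View pics/z_side.png

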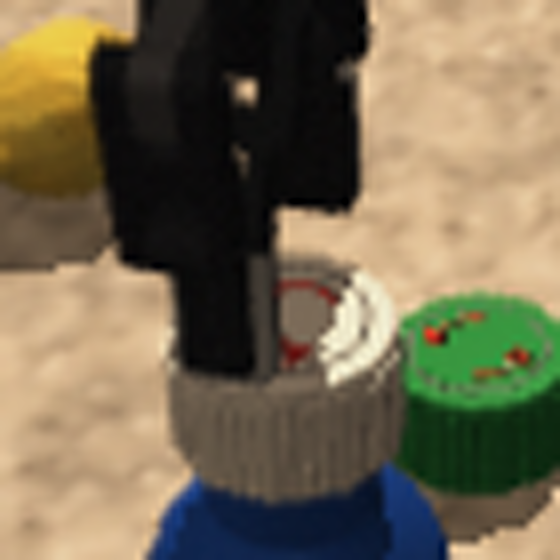

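View pics/z_scene.png

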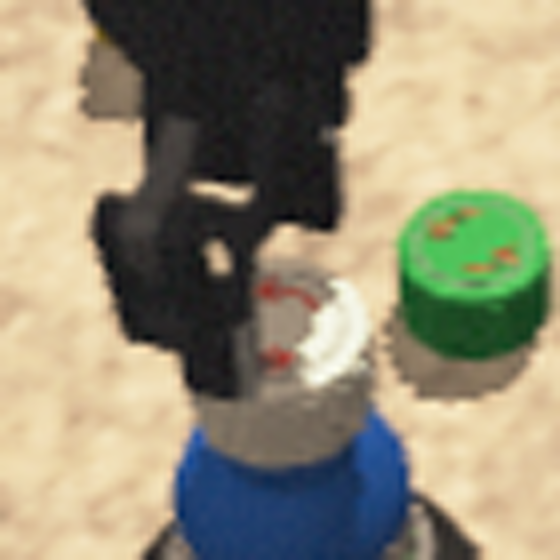

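```bash
python3 - <<'E'
from h import *
D=cal("side");S=cal("scene");W=cal("wrist");st()
R=rot().as_matrix();p=sense()['eef_pos']
# near finger outer/inner tip corners
for l in ([(D,(268.5,216.5)),(S,(280,208.8))],[(D,(257.5,216)),(S,(273.5,208.5))]):
    x=tri(l);print(x,R.T@(x-p))
# wrist: inner tip corners, left finger is side -z? 
for uv in((267.5,247.5),(373,247.5),(255,247.5)):
    o,d=ray(W,uv); oo=R.T@(o-p);dd=R.T@d
    for zz in(29,-29): print(uv,"plane z",zz,oo+dd*(zz-oo[2])/dd[2])
print("cam",oo)
E
```

```text
t 3.85 pos [505.4 142.3 124.2] F [-0.5  0.5  0.6] T [-0.    0.03  0.03] g 0.679 q [ 0.05  0.38  1.6  -0.    1.16  1.37]
[[-0.97, 0.0, 0.244], [-0.244, 0.0, -0.97], [-0.0, -1.0, 0.0]]
[490.7805848  171.49289095 164.30840599] [  6.97434342 -40.1166499  -31.90589282]
[506.23383393 178.24276982 163.70573267] [ -9.65948742 -39.50627475 -34.67538774]
(267.5, 247.5) plane z 29 [-149.68220073 -313.99469748   29.        ]
(267.5, 247.5) plane z -29 [-10.18354115 -39.31395806 -29.        ]
(373, 247.5) plane z 29 [ -9.33954944 -37.65219651  29.        ]
(373, 247.5) plane z -29 [-148.82914149 -312.31487117  -29.        ]
(255, 247.5) plane z 29 [-136.22361169 -287.47894826   29.        ]
(255, 247.5) plane z -29 [-23.47938627 -65.50907363 -29.        ]
cam [ -79.50859441 -175.81890333   -0.1764034 ]
```

Three cameras agree that the fingertips are really about 39 mm behind the reported TCP, with tips at z≈164, still above the cap. I'll reopen and descend about 36 mm more, watching the force.

```bash
python3 -m handwheel '[{"grip":80,"tx":0,"ty":0,"tz":0,"wx":0,"wy":0,"wz":0},{"grip":80,"tx":0,"ty":0,"tz":0,"wx":0,"wy":0,"wz":0},{"grip":80,"tx":0,"ty":5,"tz":0,"wx":0,"wy":0,"wz":0},{"grip":80,"tx":0,"ty":6,"tz":0,"wx":0,"wy":0,"wz":0},{"grip":80,"tx":0,"ty":6,"tz":0,"wx":0,"wy":0,"wz":0},{"grip":80,"tx":0,"ty":5,"tz":0,"wx":0,"wy":0,"wz":0},{"grip":80,"tx":0,"ty":0,"tz":0,"wx":0,"wy":0,"wz":0}]' 80; python3 - <<'E'
from h import *
st()
c=eyes.capture('wrist');p=c['pixels'];cv2.imwrite('pics/w4.png',cv2.resize(p[150:400,180:460,::-1],None,fx=2.4,fy=2.4))
for n,(x,y) in dict(side=(235,170),scene=(250,160)).items():
  c=cal(n);cv2.imwrite(f'pics/z2_{n}.png',cv2.resize(c['pixels'][y:y+70,x:x+70,::-1],None,fx=8,fy=8,interpolation=cv2.INTER_CUBIC))
E
```

```text
time_s: 4.43
eef_pos: [504.5, 142.2, 100.4]
ee_rot: [0.086, -0.088, 0.702, -0.702]
force: [0.3, -0.1, 0.1]
grip_width: 0.937
t 4.43 pos [504.5 142.2 100.4] F [ 0.3 -0.1  0.1] T [-0.03 -0.01  0.04] g 0.937 q [0.05 0.41 1.63 0.   1.11 1.37]
[[-0.97, -0.002, 0.244], [-0.244, -0.0, -0.97], [0.002, -1.0, -0.0]]
```

View pics/w4.png

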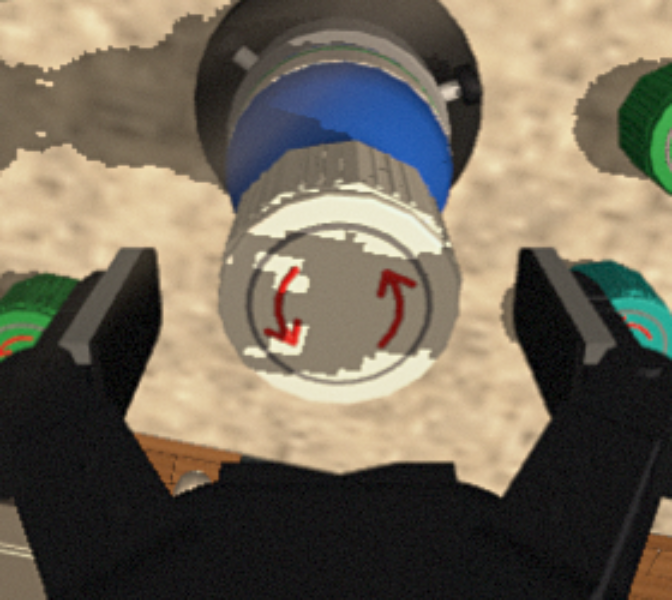

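View pics/z2_side.png

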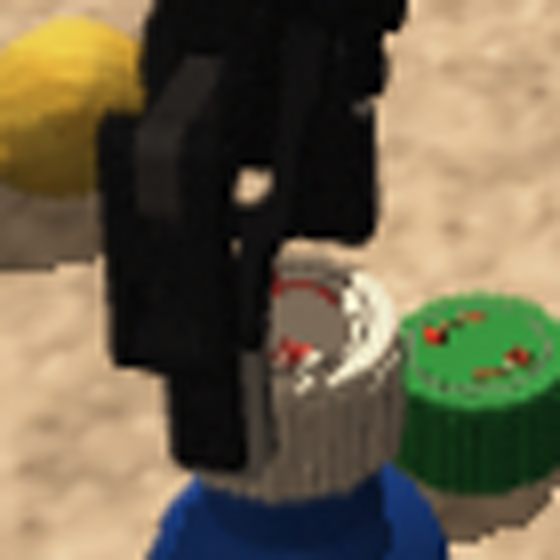

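```bash
python3 -m handwheel '[{"grip":75,"tx":0,"ty":6,"tz":0,"wx":0,"wy":0,"wz":0},{"grip":65,"tx":0,"ty":6,"tz":0,"wx":0,"wy":0,"wz":0},{"grip":60,"tx":0,"ty":0,"tz":0,"wx":0,"wy":0,"wz":0},{"grip":56,"tx":0,"ty":0,"tz":0,"wx":0,"wy":0,"wz":0},{"grip":50,"tx":0,"ty":0,"tz":0,"wx":0,"wy":0,"wz":0},{"grip":45,"tx":0,"ty":0,"tz":0,"wx":0,"wy":0,"wz":0},{"grip":45,"tx":0,"ty":0,"tz":0,"wx":0,"wy":0,"wz":0},{"grip":45,"tx":0,"ty":0,"tz":0,"wx":0,"wy":0,"wz":0}]' 80; python3 - <<'E'
from h import *
st()
c=eyes.capture('wrist');p=c['pixels'];cv2.imwrite('pics/w5.png',cv2.resize(p[150:400,180:460,::-1],None,fx=2.4,fy=2.4))
for n,(x,y) in dict(side=(235,170),scene=(250,160)).items():
  c=cal(n);cv2.imwrite(f'pics/z3_{n}.png',cv2.resize(c['pixels'][y:y+70,x:x+70,::-1],None,fx=8,fy=8,interpolation=cv2.INTER_CUBIC))
E
```

```text
time_s: 5.25
eef_pos: [505.6, 142.3, 90.3]
ee_rot: [-0.087, 0.087, -0.702, 0.702]
force: [0.4, -0.2, 3.3]
grip_width: 0.597
t 5.25 pos [505.6 142.3  90.3] F [ 0.4 -0.2  3.3] T [ 0.04 -0.05  0.03] g 0.597 q [0.05 0.42 1.64 0.   1.08 1.37]
[[-0.97, 0.001, 0.244], [-0.244, 0.0, -0.97], [-0.001, -1.0, 0.0]]
```

View pics/w5.png

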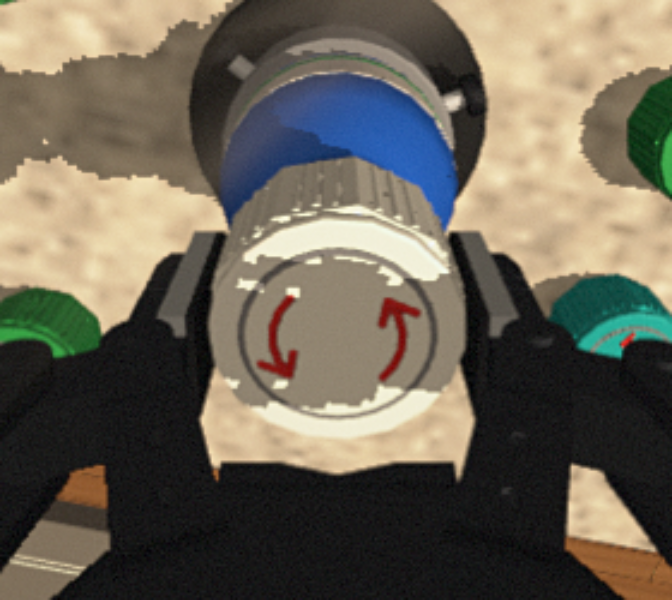

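View pics/z3_side.png

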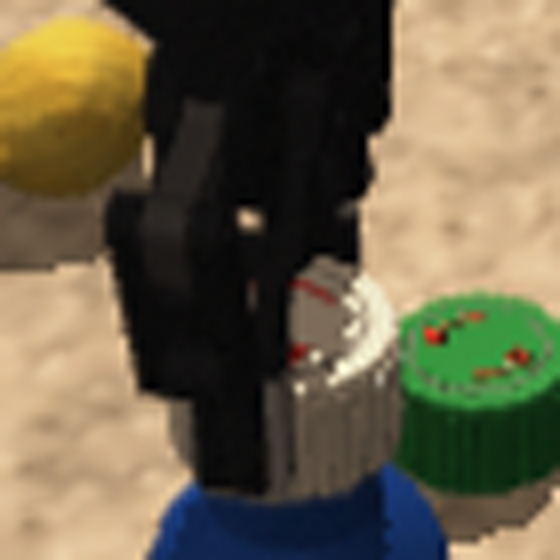

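```bash
python3 -m handwheel '[{"grip":45,"tx":0,"ty":1,"tz":0,"wx":0,"wy":0,"wz":0},{"grip":45,"tx":0,"ty":0,"tz":0,"wx":0,"wy":0,"wz":0}]' 80;python3 -m handwheel '[{"grip":45,"tx":0,"ty":1,"tz":0,"wx":0,"wy":0,"wz":0},{"grip":45,"tx":0,"ty":0,"tz":0,"wx":0,"wy":0,"wz":0}]' 80
```

```text
time_s: 5.57
eef_pos: [505.3, 142.2, 88.8]
ee_rot: [-0.087, 0.087, -0.702, 0.702]
force: [-0.4, 1.3, 2.8]
grip_width: 0.604
time_s: 5.73
eef_pos: [505.2, 142.2, 87.8]
ee_rot: [0.087, -0.087, 0.702, -0.702]
force: [-0.1, 0.7, 1.8]
grip_width: 0.599
```

```bash
python3 -m handwheel '[{"grip":45,"tx":0,"ty":1,"tz":0,"wx":0,"wy":0,"wz":0},{"grip":45,"tx":0,"ty":0,"tz":0,"wx":0,"wy":0,"wz":0}]' 80
```

```text
time_s: 5.9
eef_pos: [505.2, 142.3, 86.8]
ee_rot: [0.087, -0.087, 0.702, -0.702]
force: [0.1, 0.3, 3.8]
grip_width: 0.598
```

```bash
python3 -m handwheel '[{"grip":45,"tx":0,"ty":1,"tz":0,"wx":0,"wy":0,"wz":0},{"grip":45,"tx":0,"ty":0,"tz":0,"wx":0,"wy":0,"wz":0}]' 80
```

```text
time_s: 6.07
eef_pos: [505.2, 142.2, 85.8]
ee_rot: [0.087, -0.087, 0.702, -0.702]
force: [0.6, 0.5, 3.3]
grip_width: 0.598
```

```bash
python3 -m handwheel '[{"grip":45,"tx":0,"ty":1,"tz":0,"wx":0,"wy":0,"wz":0},{"grip":45,"tx":0,"ty":0,"tz":0,"wx":0,"wy":0,"wz":0}]' 80
```

```text
time_s: 6.23
eef_pos: [505.2, 142.2, 84.8]
ee_rot: [0.087, -0.087, 0.702, -0.702]
force: [-0.7, 0.3, 4.1]
grip_width: 0.6
```

```bash
python3 -m handwheel '[{"grip":45,"tx":0,"ty":1,"tz":0,"wx":0,"wy":0,"wz":0},{"grip":45,"tx":0,"ty":0,"tz":0,"wx":0,"wy":0,"wz":0}]' 80
```

```text
time_s: 6.4
eef_pos: [505.4, 142.3, 84.0]
ee_rot: [-0.087, 0.087, -0.702, 0.702]
force: [0.1, 0.4, 6.4]
grip_width: 0.602
```

```bash
python3 - <<'E'
from h import *
st()
for n,(x,y) in dict(side=(235,170),).items():
  c=cal(n);cv2.imwrite(f'pics/z4_{n}.png',cv2.resize(c['pixels'][y:y+70,x:x+70,::-1],None,fx=8,fy=8,interpolation=cv2.INTER_CUBIC))
E
```

```text
t 6.4 pos [505.4 142.3  84. ] F [0.1 0.4 6.4] T [ 0.09  0.08 -0.03] g 0.602 q [0.05 0.43 1.65 0.   1.07 1.37]
[[-0.97, 0.0, 0.244], [-0.244, 0.0, -0.97], [-0.0, -1.0, 0.0]]
```

View pics/z4_side.png

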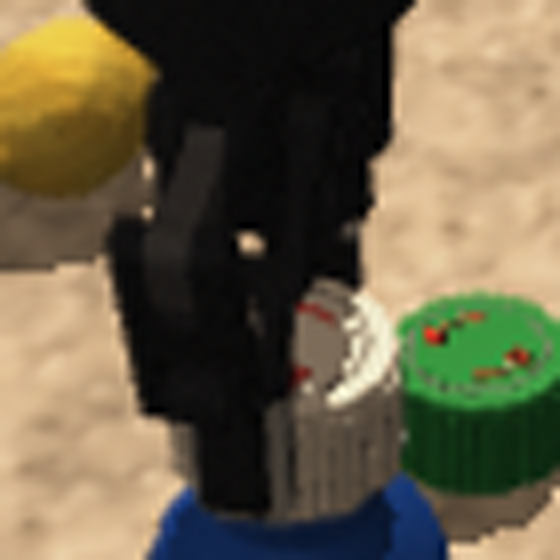

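The cap goes down with the fingers (its rim moved from ~500 to ~522 in the crop), and the force is starting to rise. I'll use smaller steps now.

```bash
python3 -m handwheel '[{"grip":45,"tx":0,"ty":0.5,"tz":0,"wx":0,"wy":0,"wz":0},{"grip":45,"tx":0,"ty":0,"tz":0,"wx":0,"wy":0,"wz":0}]' 80
```

```text
time_s: 6.62
eef_pos: [505.5, 142.3, 83.8]
ee_rot: [0.087, -0.087, 0.702, -0.702]
force: [-1.6, -0.1, 7.3]
grip_width: 0.599
```

```bash
python3 -m handwheel '[{"grip":45,"tx":0,"ty":0.5,"tz":0,"wx":0,"wy":0,"wz":0},{"grip":45,"tx":0,"ty":0,"tz":0,"wx":0,"wy":0,"wz":0}]' 80
```

```text
time_s: 6.78
eef_pos: [505.6, 142.3, 83.5]
ee_rot: [-0.087, 0.087, -0.702, 0.702]
force: [-0.8, 0.3, 9.1]
grip_width: 0.6
```

```bash
python3 -m handwheel '[{"grip":45,"tx":0,"ty":1,"tz":0,"wx":0,"wy":0,"wz":0},{"grip":45,"tx":0,"ty":0,"tz":0,"wx":0,"wy":0,"wz":0}]' 80
```

```text
time_s: 6.95
eef_pos: [506.0, 142.3, 83.0]
ee_rot: [-0.088, 0.086, -0.702, 0.702]
force: [-1.5, 1.2, 13.1]
grip_width: 0.598
```

```bash
python3 -m handwheel '[{"grip":45,"tx":0,"ty":0.7,"tz":0,"wx":0,"wy":0,"wz":0},{"grip":45,"tx":0,"ty":0,"tz":0,"wx":0,"wy":0,"wz":0}]' 80
```

```text
time_s: 7.12
eef_pos: [506.1, 142.3, 82.6]
ee_rot: [-0.088, 0.086, -0.702, 0.702]
force: [-1.4, 0.5, 14.9]
grip_width: 0.599
```

```bash
python3 -m handwheel '[{"grip":45,"tx":0,"ty":0.5,"tz":0,"wx":0,"wy":-0.03,"wz":0},{"grip":45,"tx":0,"ty":0,"tz":0,"wx":0,"wy":-0.04,"wz":0}]' 80; python3 -c "
from h import *;st()"
```

```text
time_s: 7.28
eef_pos: [506.2, 142.5, 82.3]
ee_rot: [0.113, -0.111, 0.698, -0.698]
force: [-3.1, 1.4, 16.8]
grip_width: 0.601
t 7.28 pos [506.2 142.5  82.3] F [-3.1  1.4 16.8] T [0.18 0.48 0.  ] g 0.601 q [0.05 0.43 1.65 0.   1.06 1.3 ]
[[-0.95, 0.003, 0.313], [-0.313, 0.001, -0.95], [-0.003, -1.0, 0.0]]
```

```bash
python3 -m handwheel '[{"grip":45,"tx":0,"ty":0,"tz":0,"wx":0,"wy":-0.04,"wz":0},{"grip":45,"tx":0,"ty":0,"tz":0,"wx":0,"wy":-0.04,"wz":0}]' 80; python3 -c "
from h import *;st()"
```

```text
time_s: 7.45
eef_pos: [506.1, 142.4, 82.2]
ee_rot: [-0.141, 0.139, -0.693, 0.693]
force: [-2.6, -0.1, 14.3]
grip_width: 0.598
t 7.45 pos [506.1 142.4  82.2] F [-2.6 -0.1 14.3] T [0.04 0.33 0.06] g 0.598 q [0.05 0.43 1.65 0.   1.06 1.22]
[[-0.921, 0.003, 0.388], [-0.388, 0.0, -0.921], [-0.003, -1.0, 0.001]]
```

```bash
python3 -m handwheel '[{"grip":45,"tx":0,"ty":0.5,"tz":0,"wx":0,"wy":-0.04,"wz":0},{"grip":45,"tx":0,"ty":0,"tz":0,"wx":0,"wy":-0.04,"wz":0}]' 80; python3 -c "
from h import *;st()"
```

```text
time_s: 7.62
eef_pos: [505.8, 142.3, 81.5]
ee_rot: [-0.168, 0.167, -0.687, 0.687]
force: [-3.1, 0.1, 14.9]
grip_width: 0.604
t 7.62 pos [505.8 142.3  81.5] F [-3.1  0.1 14.9] T [-0.03  0.5   0.04] g 0.604 q [ 0.05  0.43  1.65 -0.    1.06  1.14]
[[-0.887, 0.002, 0.461], [-0.461, -0.0, -0.887], [-0.002, -1.0, 0.001]]
```

```bash
python3 -m handwheel '[{"grip":45,"tx":0,"ty":0,"tz":0,"wx":0,"wy":-0.04,"wz":0},{"grip":45,"tx":0,"ty":0,"tz":0,"wx":0,"wy":-0.04,"wz":0}]' 80; python3 -c "
from h import *;st()"
```

```text
time_s: 7.78
eef_pos: [506.0, 142.3, 81.5]
ee_rot: [-0.196, 0.194, -0.679, 0.68]
force: [-2.6, -0.6, 14.2]
grip_width: 0.603
t 7.78 pos [506.  142.3  81.5] F [-2.6 -0.6 14.2] T [-0.08  0.4  -0.04] g 0.603 q [ 0.05  0.43  1.65 -0.    1.06  1.06]
[[-0.848, 0.002, 0.53], [-0.53, 0.0, -0.848], [-0.002, -1.0, 0.001]]
```

```bash
python3 -m handwheel '[{"grip":45,"tx":0,"ty":0.6,"tz":0,"wx":0,"wy":-0.04,"wz":0},{"grip":45,"tx":0,"ty":0,"tz":0,"wx":0,"wy":-0.04,"wz":0}]' 80; python3 -c "
from h import *;st()"
```

```text
time_s: 7.95
eef_pos: [506.0, 142.3, 81.1]
ee_rot: [-0.223, 0.221, -0.671, 0.672]
force: [-3.5, -0.3, 17.4]
grip_width: 0.6
t 7.95 pos [506.  142.3  81.1] F [-3.5 -0.3 17.4] T [-0.08  0.6  -0.11] g 0.6 q [ 0.05  0.43  1.65 -0.    1.06  0.98]
[[-0.803, 0.002, 0.596], [-0.596, 0.0, -0.803], [-0.002, -1.0, 0.001]]
```

```bash
python3 -m handwheel '[{"grip":45,"tx":0,"ty":0,"tz":0,"wx":0,"wy":-0.05,"wz":0},{"grip":45,"tx":0,"ty":0,"tz":0,"wx":0,"wy":-0.05,"wz":0}]' 80; python3 -c "
from h import *;st()"
```

```text
time_s: 8.12
eef_pos: [505.9, 142.4, 81.2]
ee_rot: [-0.256, 0.255, -0.659, 0.66]
force: [-3.7, 0.5, 17.4]
grip_width: 0.6
t 8.12 pos [505.9 142.4  81.2] F [-3.7  0.5 17.4] T [ 0.02  0.65 -0.15] g 0.6 q [0.05 0.43 1.65 0.   1.06 0.88]
[[-0.739, 0.002, 0.674], [-0.674, 0.0, -0.739], [-0.002, -1.0, 0.001]]
```

```bash
python3 -m handwheel '[{"grip":45,"tx":0,"ty":0,"tz":0,"wx":0,"wy":-0.05,"wz":0},{"grip":45,"tx":0,"ty":0,"tz":0,"wx":0,"wy":-0.05,"wz":0},{"grip":45,"tx":0,"ty":0,"tz":0,"wx":0,"wy":-0.05,"wz":0}]' 80; python3 -c "
from h import *;st()"
```

```text
time_s: 8.37
eef_pos: [505.8, 142.6, 81.2]
ee_rot: [-0.305, 0.303, -0.638, 0.638]
force: [-4.8, 1.5, 16.7]
grip_width: 0.599
t 8.37 pos [505.8 142.6  81.2] F [-4.8  1.5 16.7] T [ 0.23  0.63 -0.14] g 0.599 q [0.05 0.43 1.65 0.   1.06 0.73]
[[-0.63, 0.002, 0.777], [-0.777, 0.001, -0.63], [-0.002, -1.0, 0.001]]
```

```bash
python3 -m handwheel '[{"grip":45,"tx":0,"ty":0,"tz":0,"wx":0,"wy":-0.05,"wz":0},{"grip":45,"tx":0,"ty":0,"tz":0,"wx":0,"wy":-0.05,"wz":0},{"grip":45,"tx":0,"ty":0,"tz":0,"wx":0,"wy":-0.05,"wz":0}]' 80; python3 -c "
from h import *;st()"
```

```text
time_s: 8.62
eef_pos: [505.6, 142.8, 81.2]
ee_rot: [-0.352, 0.35, -0.614, 0.614]
force: [-4.8, 2.9, 16.8]
grip_width: 0.601
t 8.62 pos [505.6 142.8  81.2] F [-4.8  2.9 16.8] T [ 0.42  0.74 -0.11] g 0.601 q [0.05 0.43 1.65 0.   1.06 0.58]
[[-0.507, 0.002, 0.862], [-0.862, 0.001, -0.507], [-0.002, -1.0, 0.001]]
```

```bash
python3 -m handwheel '[{"grip":45,"tx":0,"ty":0.3,"tz":0,"wx":0,"wy":-0.05,"wz":0},{"grip":45,"tx":0,"ty":0,"tz":0,"wx":0,"wy":-0.05,"wz":0},{"grip":45,"tx":0,"ty":0,"tz":0,"wx":0,"wy":-0.05,"wz":0}]' 80; python3 -c "
from h import *;st()"
```

```text
time_s: 8.87
eef_pos: [505.5, 142.8, 80.9]
ee_rot: [0.397, -0.396, 0.586, -0.586]
force: [-7.4, 2.2, 17.8]
grip_width: 0.604
t 8.87 pos [505.5 142.8  80.9] F [-7.4  2.2 17.8] T [ 0.41  1.   -0.07] g 0.604 q [0.05 0.43 1.65 0.   1.06 0.43]
[[-0.372, 0.001, 0.928], [-0.928, 0.001, -0.372], [-0.001, -1.0, 0.001]]
```

```bash
python3 -m handwheel '[{"grip":45,"tx":0,"ty":0,"tz":0,"wx":0,"wy":-0.05,"wz":0},{"grip":45,"tx":0,"ty":0,"tz":0,"wx":0,"wy":-0.05,"wz":0},{"grip":45,"tx":0,"ty":0,"tz":0,"wx":0,"wy":-0.05,"wz":0}]' 80; python3 -c "
from h import *;st()"
```

```text
time_s: 9.12
eef_pos: [505.3, 142.8, 80.9]
ee_rot: [0.439, -0.438, 0.554, -0.554]
force: [-6.6, 2.7, 19.0]
grip_width: 0.601
t 9.12 pos [505.3 142.8  80.9] F [-6.6  2.7 19. ] T [ 0.28  1.09 -0.1 ] g 0.601 q [0.05 0.43 1.65 0.   1.06 0.28]
[[-0.229, 0.001, 0.973], [-0.973, 0.001, -0.229], [-0.001, -1.0, 0.001]]
```

```bash
python3 -m handwheel '[{"grip":45,"tx":0,"ty":0,"tz":0,"wx":0,"wy":-0.05,"wz":0},{"grip":45,"tx":0,"ty":0,"tz":0,"wx":0,"wy":-0.05,"wz":0},{"grip":45,"tx":0,"ty":0,"tz":0,"wx":0,"wy":-0.05,"wz":0}]' 80; python3 -c "
from h import *;st()"
```

```text
time_s: 9.37
eef_pos: [505.1, 142.8, 80.8]
ee_rot: [0.48, -0.479, 0.52, -0.52]
force: [-7.9, 2.5, 19.2]
grip_width: 0.599
t 9.37 pos [505.1 142.8  80.8] F [-7.9  2.5 19.2] T [ 0.37  1.13 -0.16] g 0.599 q [0.05 0.43 1.65 0.   1.06 0.13]
[[-0.081, 0.001, 0.997], [-0.997, 0.001, -0.081], [-0.001, -1.0, 0.0]]
```

```bash
python3 -m handwheel '[{"grip":45,"tx":0,"ty":-0.3,"tz":-0.6,"wx":0,"wy":-0.05,"wz":0},{"grip":45,"tx":0,"ty":0,"tz":-0.4,"wx":0,"wy":-0.05,"wz":0},{"grip":45,"tx":0,"ty":0,"tz":0,"wx":0,"wy":-0.05,"wz":0}]' 80; python3 -c "
from h import *;st()"
```

```text
time_s: 9.62
eef_pos: [504.9, 142.8, 81.2]
ee_rot: [0.518, -0.516, 0.482, -0.483]
force: [-3.8, 2.9, 16.1]
grip_width: 0.599
t 9.62 pos [504.9 142.8  81.2] F [-3.8  2.9 16.1] T [ 0.41  0.58 -0.07] g 0.599 q [ 0.05  0.43  1.65  0.    1.06 -0.02]
[[0.068, 0.002, 0.998], [-0.998, 0.001, 0.068], [-0.001, -1.0, 0.003]]
```

```bash
python3 -m handwheel '[{"grip":45,"tx":0,"ty":0,"tz":0,"wx":0,"wy":-0.05,"wz":0},{"grip":45,"tx":0,"ty":0,"tz":0,"wx":0,"wy":-0.05,"wz":0},{"grip":45,"tx":0,"ty":0,"tz":0,"wx":0,"wy":-0.05,"wz":0}]' 80; python3 -c "
from h import *;st()"
```

```text
time_s: 9.87
eef_pos: [504.7, 142.9, 81.2]
ee_rot: [0.552, -0.551, 0.442, -0.443]
force: [-4.8, 3.6, 17.5]
grip_width: 0.6
t 9.87 pos [504.7 142.9  81.2] F [-4.8  3.6 17.5] T [ 0.41  0.7  -0.1 ] g 0.6 q [ 0.05  0.43  1.65  0.    1.06 -0.17]
[[0.217, 0.002, 0.976], [-0.976, 0.001, 0.217], [-0.001, -1.0, 0.002]]
```

```bash
python3 -m handwheel '[{"grip":45,"tx":0,"ty":0,"tz":0,"wx":0,"wy":-0.05,"wz":0},{"grip":45,"tx":0,"ty":0,"tz":0,"wx":0,"wy":-0.04,"wz":0}]' 80; python3 -c "
from h import *;st()"
```

```text
time_s: 10.03
eef_pos: [504.6, 142.9, 81.1]
ee_rot: [0.572, -0.57, 0.417, -0.418]
force: [-4.5, 4.2, 17.1]
grip_width: 0.599
t 10.03 pos [504.6 142.9  81.1] F [-4.5  4.2 17.1] T [ 0.36  0.76 -0.07] g 0.599 q [ 0.05  0.43  1.65  0.    1.06 -0.26]
[[0.304, 0.002, 0.953], [-0.953, 0.001, 0.304], [-0.0, -1.0, 0.002]]
```

```bash
python3 -m handwheel '[{"grip":45,"tx":0,"ty":0,"tz":0,"wx":0,"wy":-0.04,"wz":0},{"grip":45,"tx":0,"ty":0,"tz":0,"wx":0,"wy":-0.04,"wz":0}]' 80; python3 -c "
from h import *;st()"
```

```text
time_s: 10.2
eef_pos: [504.4, 142.8, 81.1]
ee_rot: [0.587, -0.587, 0.394, -0.394]
force: [-5.9, 0.9, 18.8]
grip_width: 0.599
t 10.2 pos [504.4 142.8  81.1] F [-5.9  0.9 18.8] T [ 0.08  0.95 -0.18] g 0.599 q [ 0.05  0.43  1.65  0.    1.06 -0.34]
[[0.378, 0.001, 0.926], [-0.926, 0.001, 0.378], [-0.0, -1.0, 0.001]]
```

```bash
python3 - <<'E'
from h import *
c=eyes.capture('wrist');p=c['pixels'];cv2.imwrite('pics/w6.png',cv2.resize(p[150:400,180:460,::-1],None,fx=2.4,fy=2.4))
E
```

```text
(no output)
```

View pics/w6.png

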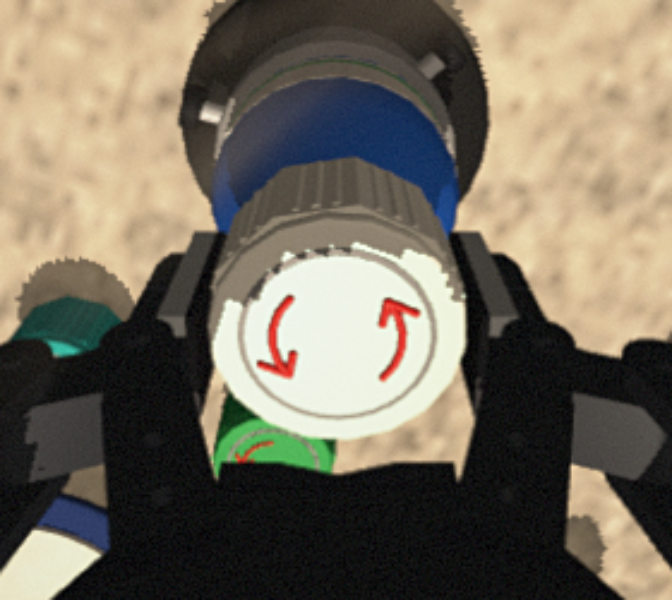

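```bash
python3 -m handwheel '[{"grip":45,"tx":0,"ty":-0.1,"tz":-0.5,"wx":0,"wy":-0.03,"wz":0},{"grip":45,"tx":0,"ty":0,"tz":0,"wx":0,"wy":-0.03,"wz":0}]' 80; python3 -c "
from h import *;st()"
```

```text
time_s: 10.42
eef_pos: [504.3, 142.6, 81.4]
ee_rot: [0.599, -0.598, 0.376, -0.377]
force: [-5.9, 1.6, 18.7]
grip_width: 0.605
t 10.42 pos [504.3 142.6  81.4] F [-5.9  1.6 18.7] T [ 0.23  0.8  -0.1 ] g 0.605 q [ 0.05  0.43  1.65  0.    1.06 -0.4 ]
[[0.432, 0.002, 0.902], [-0.902, 0.001, 0.432], [0.0, -1.0, 0.002]]
```

```bash
python3 -m handwheel '[{"grip":45,"tx":0,"ty":0,"tz":0,"wx":0,"wy":-0.03,"wz":0},{"grip":45,"tx":0,"ty":0,"tz":0,"wx":0,"wy":-0.03,"wz":0}]' 80; python3 -c "
from h import *;st()"
```

```text
time_s: 10.58
eef_pos: [504.5, 142.5, 81.6]
ee_rot: [0.61, -0.609, 0.358, -0.359]
force: [-4.5, 2.0, 20.6]
grip_width: 0.602
t 10.58 pos [504.5 142.5  81.6] F [-4.5  2.  20.6] T [ 0.21  0.82 -0.15] g 0.602 q [ 0.05  0.43  1.65  0.    1.06 -0.46]
[[0.486, 0.003, 0.874], [-0.874, 0.001, 0.486], [0.001, -1.0, 0.003]]
```

The pressing force rises and the cap rides up slightly, so the teeth are climbing against the collar's stop. That makes the collar fully turned. Now I release the press and lift gently.

```bash
python3 -m handwheel '[{"grip":45,"tx":0,"ty":-2,"tz":0,"wx":0,"wy":0,"wz":0},{"grip":45,"tx":0,"ty":-2,"tz":0,"wx":0,"wy":0,"wz":0},{"grip":45,"tx":0,"ty":-2,"tz":0,"wx":0,"wy":0,"wz":0},{"grip":45,"tx":0,"ty":-2,"tz":0,"wx":0,"wy":0,"wz":0}]' 80
```

```text
time_s: 10.92
eef_pos: [503.8, 142.2, 87.8]
ee_rot: [0.609, -0.609, 0.359, -0.359]
force: [0.7, 0.4, 3.1]
grip_width: 0.603
```

```bash
python3 -m handwheel '[{"grip":45,"tx":0,"ty":-2,"tz":0,"wx":0,"wy":0,"wz":0},{"grip":45,"tx":0,"ty":-2,"tz":0,"wx":0,"wy":0,"wz":0},{"grip":45,"tx":0,"ty":0,"tz":0,"wx":0,"wy":0,"wz":0}]' 80
```

```text
time_s: 11.17
eef_pos: [503.8, 142.1, 91.8]
ee_rot: [0.609, -0.609, 0.359, -0.359]
force: [0.4, 1.5, 1.8]
grip_width: 0.598
```

```bash
python3 -m handwheel '[{"grip":45,"tx":0,"ty":-1.5,"tz":0,"wx":0,"wy":0,"wz":0},{"grip":45,"tx":0,"ty":-1.5,"tz":0,"wx":0,"wy":0,"wz":0},{"grip":45,"tx":0,"ty":0,"tz":0,"wx":0,"wy":0,"wz":0}]' 80
```

```text
time_s: 11.42
eef_pos: [503.5, 142.0, 94.6]
ee_rot: [-0.609, 0.609, -0.359, 0.359]
force: [-1.3, -0.2, -0.4]
grip_width: 0.598
```

```bash
python3 -m handwheel '[{"grip":45,"tx":0,"ty":-2,"tz":0,"wx":0,"wy":0,"wz":0},{"grip":45,"tx":0,"ty":-2,"tz":0,"wx":0,"wy":0,"wz":0},{"grip":45,"tx":0,"ty":0,"tz":0,"wx":0,"wy":0,"wz":0}]' 80
```

```text
time_s: 11.67
eef_pos: [503.9, 142.1, 99.0]
ee_rot: [0.609, -0.609, 0.359, -0.359]
force: [0.1, -0.5, 0.3]
grip_width: 0.6
```

Force is about 0 above the rest height, so it lifts freely. Lifting clear.

```bash
python3 -m handwheel '[{"grip":45,"tx":0,"ty":-5,"tz":0,"wx":0,"wy":0,"wz":0},{"grip":45,"tx":0,"ty":-8,"tz":0,"wx":0,"wy":0,"wz":0},{"grip":45,"tx":0,"ty":-10,"tz":0,"wx":0,"wy":0,"wz":0},{"grip":45,"tx":0,"ty":-12,"tz":0,"wx":0,"wy":0,"wz":0},{"grip":45,"tx":0,"ty":-12,"tz":0,"wx":0,"wy":0,"wz":0},{"grip":45,"tx":0,"ty":-8,"tz":0,"wx":0,"wy":0,"wz":0},{"grip":45,"tx":0,"ty":-3,"tz":0,"wx":0,"wy":0,"wz":0},{"grip":45,"tx":0,"ty":0,"tz":0,"wx":0,"wy":0,"wz":0}]' 80
python3 - <<'E'
from h import *
st()
c=eyes.capture('wrist');p=c['pixels'];cv2.imwrite('pics/w7.png',p[:,:,::-1])
c=cal('side');cv2.imwrite('pics/s7.png',cv2.resize(c['pixels'][110:310,200:400,::-1],None,fx=3,fy=3))
R=rot().as_matrix();print(R.T@(np.array([457.5,-155.2,0])-sense()['eef_pos']))
E
```

```text
time_s: 12.33
eef_pos: [504.1, 142.2, 157.6]
ee_rot: [0.61, -0.609, 0.358, -0.359]
force: [0.3, -0.4, 0.1]
grip_width: 0.6
t 12.33 pos [504.1 142.2 157.6] F [ 0.3 -0.4  0.1] T [-0.   -0.06  0.01] g 0.6 q [ 0.05  0.34  1.56  0.    1.23 -0.46]
[[0.485, 0.002, 0.875], [-0.875, 0.0, 0.485], [0.001, -1.0, 0.001]]
[ 237.74591898  156.40812768 -184.30436735]
```

View pics/w7.png

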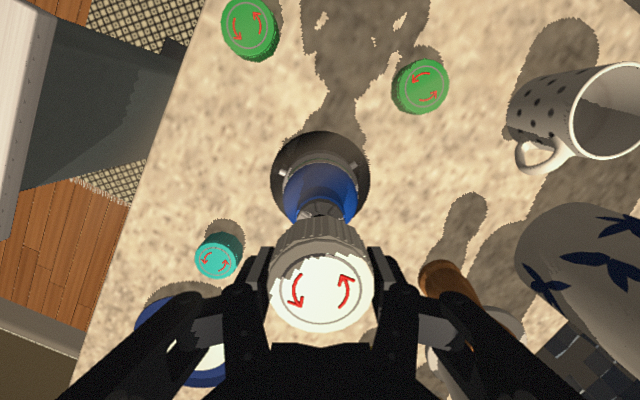

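View pics/s7.png

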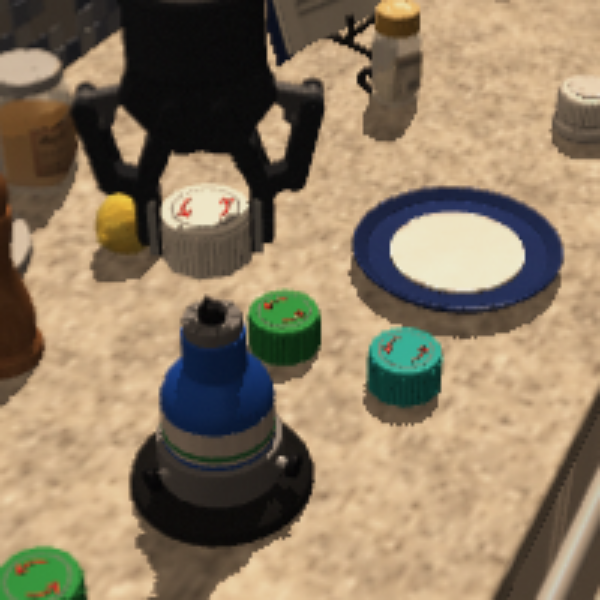

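The cap is held level and the bottle's neck and collar are bare. Moving over the dish.

```bash
python3 -m handwheel '[{"grip":45,"tx":15,"ty":0,"tz":-11,"wx":0,"wy":0,"wz":0},{"grip":45,"tx":27,"ty":0,"tz":-21,"wx":0,"wy":0,"wz":0},{"grip":45,"tx":27,"ty":0,"tz":-21,"wx":0,"wy":0,"wz":0},{"grip":45,"tx":27,"ty":0,"tz":-21,"wx":0,"wy":0,"wz":0},{"grip":45,"tx":27,"ty":0,"tz":-21,"wx":0,"wy":0,"wz":0},{"grip":45,"tx":27,"ty":5,"tz":-21,"wx":0,"wy":0,"wz":0},{"grip":45,"tx":27,"ty":10,"tz":-21,"wx":0,"wy":0,"wz":0},{"grip":45,"tx":27,"ty":15,"tz":-21,"wx":0,"wy":0,"wz":0},{"grip":45,"tx":20,"ty":15,"tz":-16,"wx":0,"wy":0,"wz":0},{"grip":45,"tx":13,"ty":15,"tz":-10,"wx":0,"wy":0,"wz":0}]' 80
python3 -m handwheel '[{"grip":45,"tx":0,"ty":0,"tz":0,"wx":0,"wy":0,"wz":0},{"grip":45,"tx":0,"ty":0,"tz":0,"wx":0,"wy":0,"wz":0}]' 80
python3 - <<'E'
from h import *
st()
c=eyes.capture('wrist');p=c['pixels'];cv2.imwrite('pics/w8.png',p[:,:,::-1])
c=cal('side');cv2.imwrite('pics/s8.png',cv2.resize(c['pixels'][90:240,270:470,::-1],None,fx=4,fy=4))
R=rot().as_matrix();print(R.T@(np.array([457.5,-155.2,0])-sense()['eef_pos']))
E
```

```text
time_s: 13.27
eef_pos: [456.8, -156.6, 95.5]
ee_rot: [-0.609, 0.609, -0.36, 0.359]
force: [0.8, -0.6, 0.4]
grip_width: 0.599
time_s: 13.43
eef_pos: [457.1, -154.3, 95.9]
ee_rot: [0.609, -0.609, 0.36, -0.359]
force: [0.2, 0.7, -0.5]
grip_width: 0.602
t 13.43 pos [ 457.1 -154.3   95.9] F [ 0.2  0.7 -0.5] T [-0.03  0.02 -0.01] g 0.602 q [-0.57  0.33  1.76  0.    1.06 -1.07]
[[0.483, -0.002, 0.875], [-0.875, 0.002, 0.483], [-0.002, -1.0, -0.001]]
[ 1.11513492 97.14378551 -1.24069912]
```

View pics/w8.png

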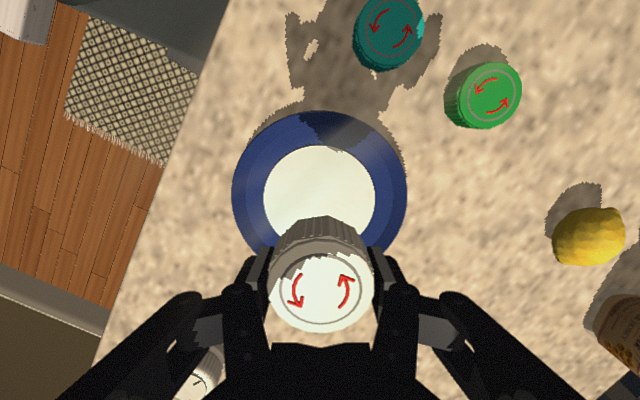

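View pics/s8.png

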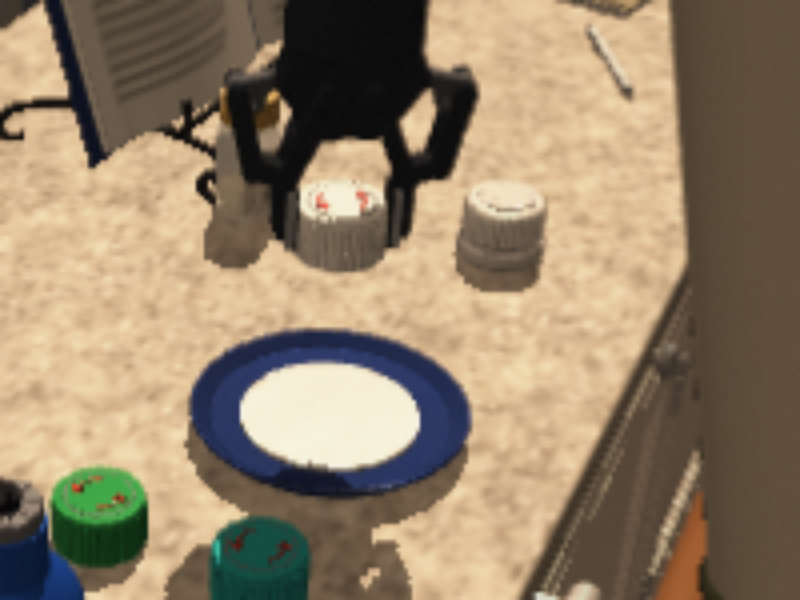

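```bash
python3 -m handwheel '[{"grip":45,"tx":0,"ty":8,"tz":0,"wx":0,"wy":0,"wz":0},{"grip":45,"tx":0,"ty":14,"tz":0,"wx":0,"wy":0,"wz":0},{"grip":45,"tx":0,"ty":16,"tz":0,"wx":0,"wy":0,"wz":0},{"grip":45,"tx":0,"ty":16,"tz":0,"wx":0,"wy":0,"wz":0},{"grip":45,"tx":0,"ty":14,"tz":0,"wx":0,"wy":0,"wz":0},{"grip":45,"tx":0,"ty":10,"tz":0,"wx":0,"wy":0,"wz":0},{"grip":45,"tx":0,"ty":8,"tz":0,"wx":0,"wy":0,"wz":0},{"grip":45,"tx":0,"ty":4,"tz":0,"wx":0,"wy":0,"wz":0},{"grip":45,"tx":0,"ty":0,"tz":0,"wx":0,"wy":0,"wz":0}]' 80
python3 - <<'E'
from h import *
st()
c=eyes.capture('wrist');p=c['pixels'];cv2.imwrite('pics/w9.png',p[:,:,::-1])
print(atz(c,(320,202),12.5))
c=cal('side');cv2.imwrite('pics/s9.png',cv2.resize(c['pixels'][110:230,290:420,::-1],None,fx=6,fy=5))
E
```

```text
time_s: 14.28
eef_pos: [457.6, -154.0, 6.2]
ee_rot: [0.609, -0.609, 0.359, -0.359]
force: [-0.0, -0.8, -0.5]
grip_width: 0.601
t 14.28 pos [ 457.6 -154.     6.2] F [-0.  -0.8 -0.5] T [ 0.04 -0.01  0.02] g 0.601 q [-0.57  0.47  1.83 -0.    0.84 -1.07]
[[0.485, -0.001, 0.874], [-0.874, 0.0, 0.485], [-0.001, -1.0, -0.0]]
[ 445.89932375 -131.7072025    12.5       ]
```

View pics/w9.png

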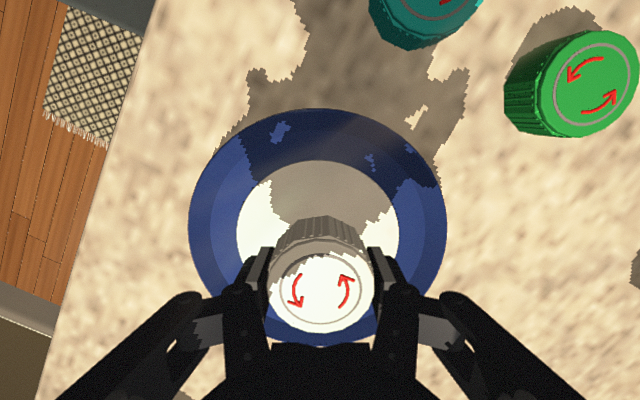

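View pics/s9.png

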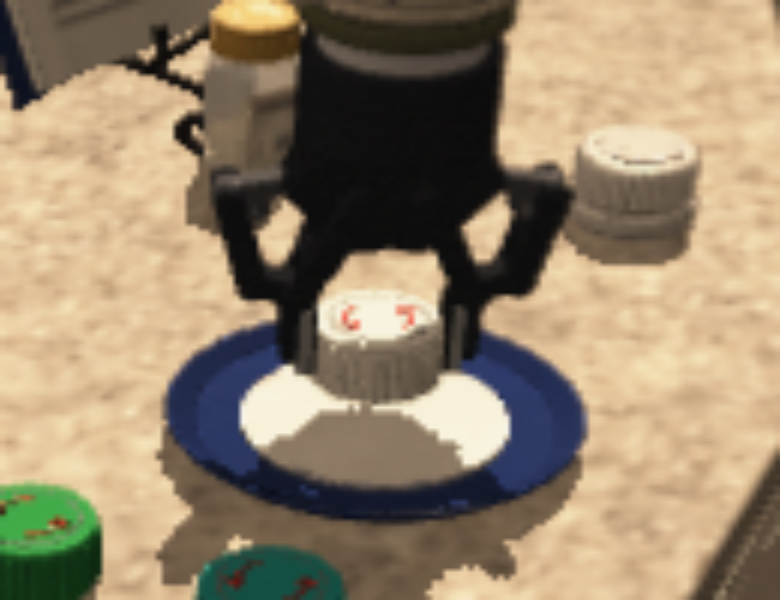

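```bash
python3 -m handwheel '[{"grip":45,"tx":0,"ty":7,"tz":0,"wx":0,"wy":0,"wz":0},{"grip":45,"tx":0,"ty":7,"tz":0,"wx":0,"wy":0,"wz":0},{"grip":45,"tx":0,"ty":4,"tz":0,"wx":0,"wy":0,"wz":0},{"grip":45,"tx":0,"ty":2,"tz":0,"wx":0,"wy":0,"wz":0},{"grip":45,"tx":0,"ty":0,"tz":0,"wx":0,"wy":0,"wz":0}]' 80
```

```text
time_s: 14.8
eef_pos: [457.4, -154.2, -13.9]
ee_rot: [0.609, -0.609, 0.359, -0.359]
force: [0.3, 0.2, -0.7]
grip_width: 0.6
```

```bash
python3 -m handwheel '[{"grip":45,"tx":0,"ty":2,"tz":0,"wx":0,"wy":0,"wz":0},{"grip":45,"tx":0,"ty":1,"tz":0,"wx":0,"wy":0,"wz":0},{"grip":45,"tx":0,"ty":0,"tz":0,"wx":0,"wy":0,"wz":0}]' 80
```

```text
time_s: 15.05
eef_pos: [457.7, -154.4, -16.4]
ee_rot: [0.609, -0.609, 0.359, -0.359]
force: [-0.6, -0.4, -0.6]
grip_width: 0.6
```

```bash
python3 - <<'E'
from h import *
st()
c=cal('side');cv2.imwrite('pics/s10.png',cv2.resize(c['pixels'][110:230,290:420,::-1],None,fx=6,fy=5))
E
```

```text
t 15.05 pos [ 457.7 -154.4  -16.4] F [-0.6 -0.4 -0.6] T [ 0.02  0.03 -0.04] g 0.6 q [-0.57  0.52  1.84  0.    0.78 -1.07]
[[0.485, -0.0, 0.875], [-0.875, 0.0, 0.485], [-0.0, -1.0, -0.0]]
```

View pics/s10.png

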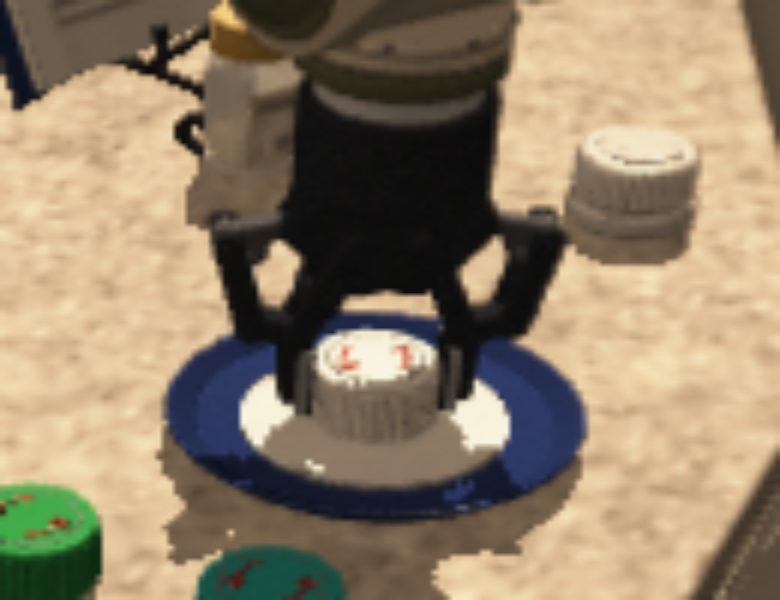

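The cap is just above the middle of the dish and well centred. I'll go down in 1 mm steps.

```bash
python3 -m handwheel '[{"grip":45,"tx":0,"ty":1,"tz":0,"wx":0,"wy":0,"wz":0},{"grip":45,"tx":0,"ty":1,"tz":0,"wx":0,"wy":0,"wz":0},{"grip":45,"tx":0,"ty":0,"tz":0,"wx":0,"wy":0,"wz":0}]' 80
```

```text
time_s: 15.35
eef_pos: [457.6, -154.3, -18.4]
ee_rot: [0.609, -0.609, 0.359, -0.359]
force: [-0.2, -0.3, -0.3]
grip_width: 0.598
```

```bash
python3 -m handwheel '[{"grip":45,"tx":0,"ty":1,"tz":0,"wx":0,"wy":0,"wz":0},{"grip":45,"tx":0,"ty":0,"tz":0,"wx":0,"wy":0,"wz":0}]' 80
```

```text
time_s: 15.52
eef_pos: [457.6, -154.3, -19.5]
ee_rot: [0.609, -0.609, 0.359, -0.359]
force: [-0.2, -0.1, -0.1]
grip_width: 0.602
```

```bash
python3 -m handwheel '[{"grip":45,"tx":0,"ty":1,"tz":0,"wx":0,"wy":0,"wz":0},{"grip":45,"tx":0,"ty":0,"tz":0,"wx":0,"wy":0,"wz":0}]' 80
```

```text
time_s: 15.68
eef_pos: [457.8, -154.4, -20.2]
ee_rot: [-0.609, 0.609, -0.359, 0.359]
force: [-1.0, 0.7, 2.2]
grip_width: 0.598
```

Contact at about −20.2, as predicted. Opening slowly.

```bash
python3 -m handwheel '[{"grip":45,"tx":0,"ty":0.3,"tz":0,"wx":0,"wy":0,"wz":0},{"grip":45,"tx":0,"ty":0,"tz":0,"wx":0,"wy":0,"wz":0}]' 20; python3 -m handwheel '[{"grip":53,"tx":0,"ty":0,"tz":0,"wx":0,"wy":0,"wz":0},{"grip":55,"tx":0,"ty":0,"tz":0,"wx":0,"wy":0,"wz":0},{"grip":58,"tx":0,"ty":0,"tz":0,"wx":0,"wy":0,"wz":0},{"grip":62,"tx":0,"ty":0,"tz":0,"wx":0,"wy":0,"wz":0},{"grip":66,"tx":0,"ty":0,"tz":0,"wx":0,"wy":0,"wz":0},{"grip":70,"tx":0,"ty":0,"tz":0,"wx":0,"wy":0,"wz":0},{"grip":70,"tx":0,"ty":0,"tz":0,"wx":0,"wy":0,"wz":0}]' 20
python3 - <<'E'
from h import *
st()
c=cal('wrist');cv2.imwrite('pics/w11.png',c['pixels'][:,:,::-1])
E
```

```text
time_s: 15.85
eef_pos: [457.8, -154.4, -20.2]
ee_rot: [-0.609, 0.609, -0.359, 0.359]
force: [-2.2, 1.6, 6.6]
grip_width: 0.597
time_s: 16.43
eef_pos: [457.7, -154.4, -20.6]
ee_rot: [0.609, -0.609, 0.359, -0.359]
force: [-0.0, -0.2, -0.2]
grip_width: 0.821
t 16.43 pos [ 457.7 -154.4  -20.6] F [-0.  -0.2 -0.2] T [ 0.04 -0.07 -0.  ] g 0.821 q [-0.57  0.52  1.85  0.    0.77 -1.07]
[[0.485, 0.0, 0.875], [-0.875, 0.0, 0.485], [-0.0, -1.0, 0.0]]
```

View pics/w11.png

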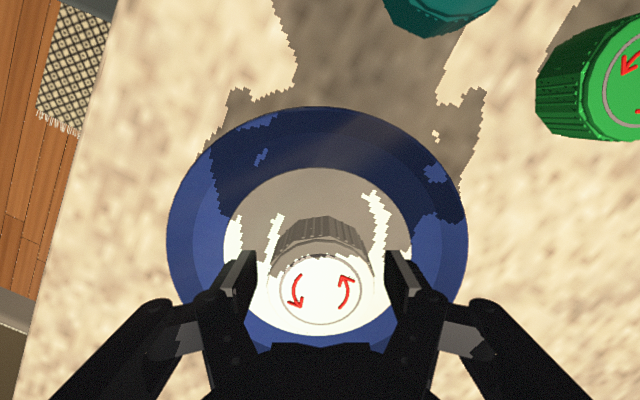

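The fingers are clear on both sides. Retreating straight up.

```bash
python3 -m handwheel '[{"grip":70,"tx":0,"ty":-3,"tz":0,"wx":0,"wy":0,"wz":0},{"grip":70,"tx":0,"ty":-8,"tz":0,"wx":0,"wy":0,"wz":0},{"grip":70,"tx":0,"ty":-15,"tz":0,"wx":0,"wy":0,"wz":0},{"grip":70,"tx":0,"ty":-20,"tz":0,"wx":0,"wy":0,"wz":0},{"grip":70,"tx":0,"ty":-25,"tz":0,"wx":0,"wy":0,"wz":0},{"grip":70,"tx":0,"ty":-25,"tz":0,"wx":0,"wy":0,"wz":0},{"grip":70,"tx":0,"ty":-20,"tz":0,"wx":0,"wy":0,"wz":0},{"grip":70,"tx":0,"ty":-10,"tz":0,"wx":0,"wy":0,"wz":0},{"grip":70,"tx":0,"ty":0,"tz":0,"wx":0,"wy":0,"wz":0}]' 20
python3 - <<'E'
from h import *
st()
c=cal('wrist');cv2.imwrite('pics/w12.png',c['pixels'][:,:,::-1])
for n in('side','scene'):
  c=cal(n);cv2.imwrite(f'pics/f_{n}.png',c['pixels'][:,:,::-1])
E
```

```text
time_s: 17.23
eef_pos: [458.7, -154.9, 107.6]
ee_rot: [-0.609, 0.609, -0.357, 0.36]
force: [0.8, -0.8, 0.4]
grip_width: 0.822
t 17.23 pos [ 458.7 -154.9  107.6] F [ 0.8 -0.8  0.4] T [ 0.01 -0.01  0.03] g 0.822 q [-0.57  0.32  1.74  0.    1.08 -1.07]
[[0.485, 0.004, 0.875], [-0.875, -0.002, 0.485], [0.004, -1.0, 0.002]]
```

View pics/w12.png

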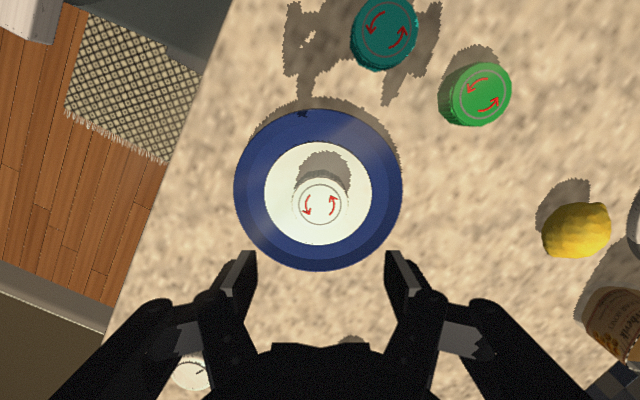

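View pics/f_side.png

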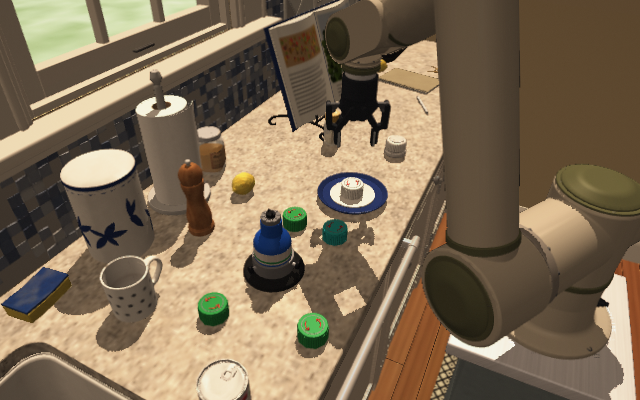

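The cap stands upright on the silver middle of the dish: wrist (320,203), side (352,190). The dish is at its old pixels (352,194), and the bottle is bare. Handing in.

```bash
python3 -c "
from rig import ctrl;print(ctrl.finish_job())"
```

```text
the job is handed in; nothing more can be done
None
```

I took the white cap off the blue bottle, set it right way up on the silver middle of the dish and handed the job in. It took about 17 s of the 58 s allowed.

- **Pressing and turning:** I gripped the cap and pressed at about 14–20.6 N, measured at the wrist between steps. That is below the 25 N limit, but brief peaks within a step would not show. I turned it counter-clockwise about 1.8 rad. The force then rose and the cap rode up slightly, which I took as the collar reaching its stop. The cap then lifted with almost no resistance.
- **Placing:** The cap touched down at the expected height, with the force reaching 6.6 N at most just before I opened the fingers.
- **Last checks:** The final wrist and side pictures show the cap upright inside the dish's silver middle, the gripper clear, and the bottle's neck bare. The dish and the other things look to be where they were.
- **What disagreed:** The reported TCP did not match the fingertips. All three cameras put them about 39 mm behind it at that opening, so I set the grasp height from the pictures. Single-camera positions differed by up to about 5 mm, so I averaged them.
- **Side load:** While turning there was a sideways force of up to about 8 N, because the grip was slightly off-centre. I corrected for it partway through.

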